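Clamp the spindle sleeve in the grinder's cradle

TASK

In the knife grinder's shop, get the steel sleeve ready for dressing: lift the sprung clamp bar of the cradle by its wooden knob and swing it right out of the way, about a quarter turn. Take the plain thick sleeve from the wooden rack (not the thin rod, nor the spindle that is thick only in the middle) and lay it in the V of the cradle, centred along its length. Then swing the bar back over it, inside the keeper pin, and lower it so that it presses on the sleeve.

Things in the scene. Friction and masses are not known exactly. Their poses are not given: they have to be found in the camera images.
- barrel_center (a point): Centre of the sleeve: plain steel cylinder, 32 mm thick over all its 130 mm, about 0.35 kg; its x axis runs along it. It lies in any of the 3 places, 80 mm apart, of a light wooden rack, axis 44 mm above the table, on two rails 28 mm high with 72 mm free between them for fingers (rack floor 8 mm). The others: an 18 mm thin rod; a spindle, 18 mm with a 32 mm thick middle.
- seat (a point): Where the sleeve's centre lies when seated in the grey cradle, 48 mm above the table. y: along the V; x: from the clamp knob to the bar's upright pivot, at x = +70 mm. The V mouth is 50 mm wide, its two yokes (12 mm thick, tops 52 mm above the table) at y = +-40 mm, free between. A 10 mm keeper pin, top 84 mm above the table, stands at x = -60, y = +33 mm: the bar must pass over it.
- clamp_knob (a point): Centre of the upright wooden knob (24 mm thick, 45 mm tall) on the steel bar's free end, 170 mm from the pivot; bar underside 32.5 mm lower, bar 10 mm thick, 16 wide. Height above the table: bar down 82.5 mm, on the seated sleeve 96.5, clear of the keeper above 118, highest 137. Spring and weight pull down with 5 to 8 N, damped: let go, it sinks at about 0.2 m/s. It may be let down when aside.
- clamp_bar (a joint): Turn of the bar about its upright pivot, rad: 0 = closed along the seat's x, over the seat, between the yokes (end stop); grows to 1.6 as the knob swings to the seat's +y side (clockwise from above). Light friction, it stays where it is left. The keeper allows lowering up to about 0.15.
There are look-alikes about, which are no part of the job. Leave any green or turquoise look-alike of the part that bears barrel_center alone.

How it is judged (in metres and radians):
On the way, in this order (a step that is already met when the one before it is completed fails the run):
1. the bar is swung aside by more than 1.1 rad (value of joint clamp_bar above 1.1 rad), for 0.2 s.
2. the sleeve lies in the V while the bar is still aside (value of joint clamp_bar above 0.7 rad and distance between barrel_center and seat below 0.02 m and z of barrel_center in the frame of seat below 0.006 m and angle between the x axis of barrel_center and the y axis of seat, either way round below 0.175 rad), for 0.2 s.
At the end, for the whole second after the job is handed in: The sleeve lies in the V, its centre within 20 mm of the seat point and no more than 6 mm above it, lined up within 10 degrees; the bar is turned back over it to within 0.18 rad of closed and down on it, the knob's centre 92 to 101 mm above the table (value of joint clamp_bar below 0.18 rad and height (world z) of clamp_knob between 0.092 and 0.101 m and distance between barrel_center and seat below 0.02 m and z of barrel_center in the frame of seat below 0.006 m and angle between the x axis of barrel_center and the y axis of seat, either way round below 0.175 rad); the robot touches nothing.
It also fails if it takes over 72 s, if anything falls off the work surface, if the arm or the gripper's body presses on something with over 40 N, if the wrist force passes 120 N, or if a joint passes its speed limit or range.

ROBOT

A 6-joint arm with a two-finger parallel gripper is mounted at the origin on the work surface. World frame = base frame: x ahead of the robot, y to its left, z up, the work surface at z = 0. Lengths are in m, angles in degrees, forces in N, time in s.
With the tool pointing down it reaches from about 0.425 to 0.95 m from the base axis. Payload 3.5 kg.
Tool frame: the origin (TCP) lies between the finger pads; the fingertips stand 22 mm ahead of it and the grasp point (between the pads) lies 3 mm ahead of it (r.tcp_to_tips is the distance from the TCP to the fingertips, in m); z points along the fingers, y is the direction in which the jaws open and shut (so a half turn about z gives the same grasp; the last joint's range is limited). The gripper opens to 85 mm and grips with 20 to 120 N. Pads are 22 mm wide; open, the fingers measure 114 mm over their backs; the gripper's body (76 mm by 85 mm) begins 54 mm behind the grasp point. The pads swing forward as they close: fully open they stand 13 mm farther back than shut.
Start: joints at [-77.922, 16.404, 90.338, -0, 73.258, -8.594], TCP at [0.238, -0.632, 0.253] pointing down, gripper open.
Joint ranges: [-158.93, 158.93], [-51.34, 127.21], [12.03, 142.37], [-87.48, 267.48], [13.55, 161.25], [-162.69, 162.69]. Speed limits (degrees/s): [159.86, 159.86, 180, 180, 180, 180].

INTERFACE

Orientations are given as a 3x3 rotation matrix whose columns are the frame's x, y, z axes.
In Python, from cell import readout, read_camera, get_calibration, workorder, r gives the robot as it stands. The module is installed in compiled form; this text tells all that it offers.
- The arm moves only by the shell command python3 -m jog 'ROWS' [FORCE]. ROWS is JSON, one flat list of numbers, 5 for each row, row after row: the closure, from 0 (fully open) to 1 (shut), then the shift along the tool's x, y, z in m, then the turn about the tool's z in rad. A call has 1 to 5 rows; each row shifts and turns the pose as measured when the row begins, along the tool's axes as they then stand; what a row does not reach is not made up. A row lasts 1/12 s, in which the tool goes at most 41.7 mm and 7.16 degrees, less where a joint would pass 70% of its speed; a pose out of reach is approached as far as the arm can. A call is refused whole if a number of a shift passes 0.0417 or a number of a turn 0.125, either way. A call with a gripper value outside its range is refused whole. The fingers move at their own pace and stop on an object; FORCE is the grip in N (left out, the last holds). Time passes only in rows, so rows that do not move let the fingers close. It gives the time, the measured TCP pose, the force and the opening at its end, in the units of the state.
- readout.read_state(): the state, without advancing time (a new reading comes with each control period).
- read_camera(name): name is "scene" or "top" or "wrist"; returns the picture (400x640x3 uint8, red, green, blue); there is no depth.
- get_calibration(name): a dict with "fovy" (degrees; the focal length in pixels is half the picture's height over the tangent of half this angle, whatever the lens; pixels are square), "cx", "cy" (the principal point, pixels), "R" (3x3) and "t" (3): a world point X has camera coordinates R X + t. Camera axes: x right, y down, z forward; pixel columns grow to the right and rows downward; lengths in m; the calibration is good to about 2 mm. A picture is of the moment at which its call begins: read the wrist's pose just before it. get_calibration takes no time and is no camera call; for the wrist camera it gives the pose at the moment of the call.
- workorder.close_job(): hands the job in, once; it reports no verdict.
The state is a dict: "time_s": time; "q": joint angles; "joint_vel": joint speeds; "joint_efforts": joint torques, N m; "tcp_pos": TCP position; "tool_rot": TCP orientation; "contact_force": force on the tool from outside, world axes, zero at the start; "torque": the same for the moment, N m; "finger_gap": opening from 0.0 (shut) to 1.0 (fully open).
Only numpy, scipy, OpenCV 4.12 (cv2) and the standard library are available. Lean on these libraries where they do the work, as an engineer would, in place of code of your own. Each camera call takes 0.05 s, during which the arm holds its last target.

## Working session

There is one attempt and no reset: what is moved stays moved. The work goes in short steps, Python scripts to look and compute and a shell command to move; the robot and the scene stay as the last step left them, time stands still between calls to the robot, and variables do not carry over. Pictures are saved under pics/ and viewed, and the job is handed in when it is done.

```bash
mkdir -p pics; ls
python3 - <<'E'
from cell import readout, read_camera, get_calibration
import cv2
for n in ("scene","top","wrist"):
    c=get_calibration(n); print(n,c)
    cv2.imwrite(f"pics/{n}0.png",cv2.cvtColor(read_camera(n),cv2.COLOR_RGB2BGR))
print(readout.read_state())
E
```

```text
pics
scene {'fovy': 51.969973927657875, 'cx': 324.25491566055564, 'cy': 193.1565693834699, 'R': array([[ 2.00955631e-01,  9.79600175e-01,  5.75558769e-04],
       [ 7.30803255e-01, -1.49526006e-01, -6.66009441e-01],
       [-6.52336904e-01,  1.34258968e-01, -7.45943090e-01]]), 't': array([-0.02798914, -0.2484691 ,  1.34773176])}
top {'fovy': 55.54712216219823, 'cx': 314.2156476637975, 'cy': 204.41953141439055, 'R': array([[-0.00454563, -0.99996366,  0.00721171],
       [-0.99750854,  0.00402652, -0.07043083],
       [ 0.07039924, -0.0075139 , -0.9974906 ]]), 't': array([-0.08308774,  0.42272885,  0.93768875])}
wrist {'fovy': 63.04616626340405, 'cx': 323.54435560346434, 'cy': 201.35788038270715, 'R': array([[ 3.53650425e-01, -9.35377227e-01, -9.05384732e-04],
       [-8.89880135e-01, -3.36746628e-01,  3.07758109e-01],
       [-2.88174812e-01, -1.08033102e-01, -9.51464201e-01]]), 't': array([-0.67435418, -0.04151011,  0.37940831])}
{'time_s': 0.15, 'q': array([-7.79213238e+01,  1.64451466e+01,  9.04039085e+01,  3.53279016e-04,
        7.32586160e+01, -8.59536586e+00]), 'joint_vel': array([ 0.0104301 , -0.13491754, -0.20319547,  0.06349959, -0.02386635,
       -0.04011588]), 'joint_efforts': array([ 4.82483847e-04, -4.06605577e+01, -2.93140626e+01, -1.48406561e-04,
        3.98245567e-03,  5.58463569e-06]), 'tcp_pos': array([ 0.23822729, -0.63105826,  0.25222225]), 'tool_rot': array([[ 9.35604762e-01,  3.53048976e-01, -3.87460443e-04],
       [ 3.53049073e-01, -9.35602999e-01,  1.83884599e-03],
       [ 2.86693541e-04, -1.85722561e-03, -9.99998234e-01]]), 'contact_force': array([ 0.26976653, -0.26384075, -0.22481366]), 'torque': array([ 0.00238623, -0.01820579, -0.00493066]), 'finger_gap': 1.0017214884722032}
```

View pics/scene0.png

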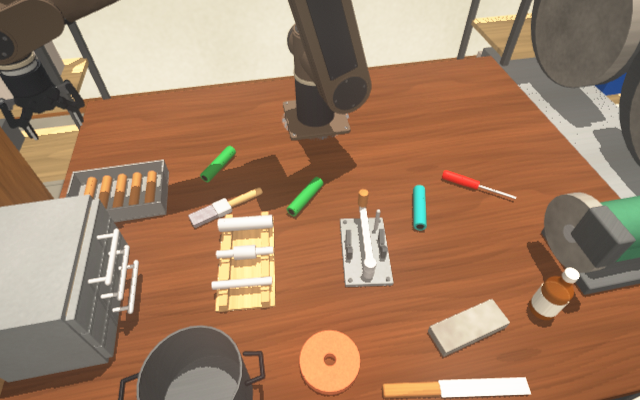

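View pics/top0.png

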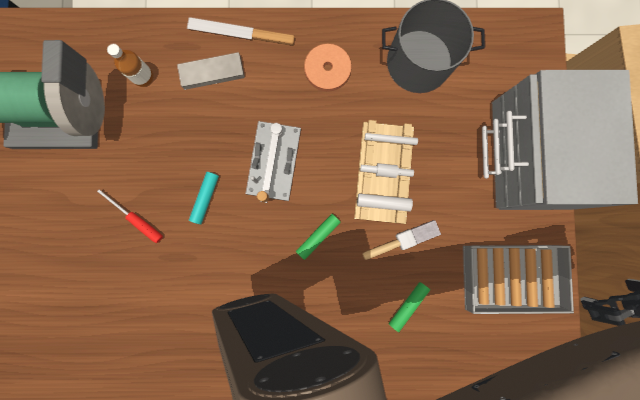

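View pics/wrist0.png

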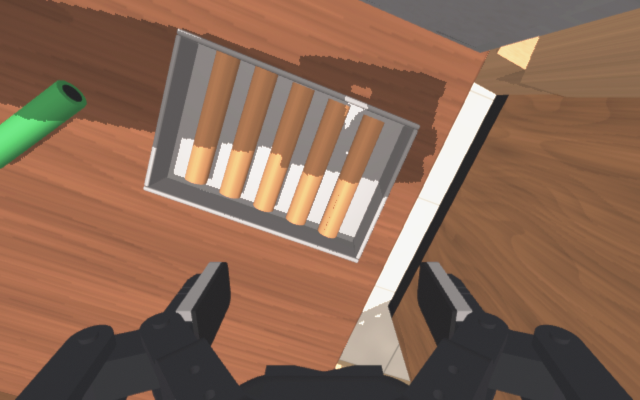

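In the top view, the things that could be taken for the sleeve are:
- the cylinder at (385,203), which looks thick over its whole length
- the spindle at (387,171)
- the thin rod at (391,139)
- the green tubes at (319,237) and (409,307), and the turquoise one at (204,198)

I choose (385,203), nearest the robot. The knob is at about (262,197) and the pivot at (277,130). I'll check both in a close crop.

Run:
```python
import cv2,numpy as np
t=cv2.imread("pics/top0.png"); s=cv2.imread("pics/scene0.png")
a=cv2.resize(t[115:225,240:310],None,fx=5,fy=5,interpolation=cv2.INTER_CUBIC)
b=cv2.resize(t[115:225,350:425],None,fx=5,fy=5,interpolation=cv2.INTER_CUBIC)
cv2.imwrite("pics/crop_top.png",np.hstack([a,b]))
cv2.imwrite("pics/crop_scene.png",cv2.resize(s[180:310,200:400],None,fx=4,fy=4,interpolation=cv2.INTER_CUBIC))
```

```text
(no output)
```

View pics/crop_top.png

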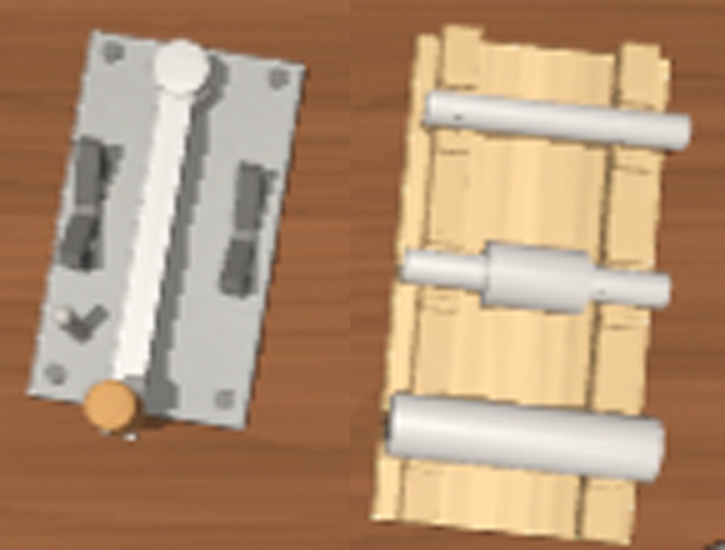

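View pics/crop_scene.png

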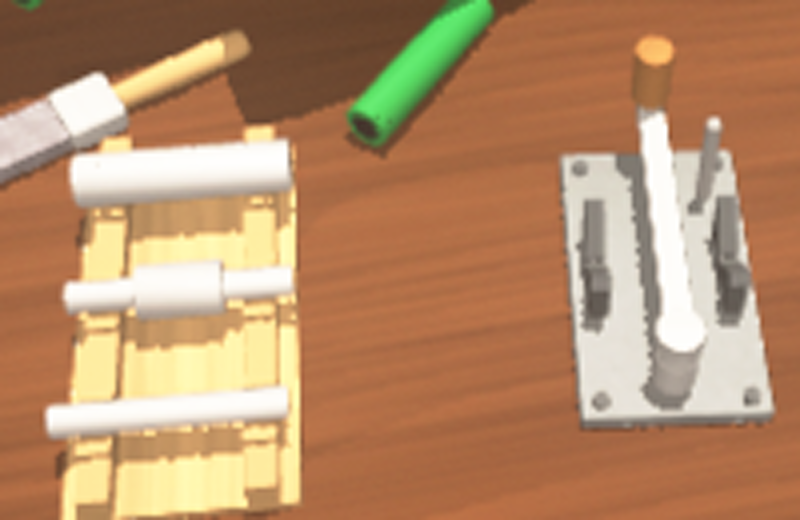

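The crops show the plain thick sleeve nearest the robot at about (385,203), then the spindle, then the thin rod. The bar is closed, with the knob at about (262,196), and the keeper pin is on its left (world +y) at about (253,178). Next I compute positions.

```bash
cat > h.py <<'E'
import numpy as np, cv2
from cell import readout, read_camera, get_calibration
def K(c): 
    f=200/np.tan(np.radians(c['fovy'])/2); return np.array([[f,0,c['cx']],[0,f,c['cy']],[0,0,1]])
def ray(c,p):
    d=c['R'].T@np.linalg.solve(K(c),[p[0],p[1],1.]); return -c['R'].T@c['t'],d
def atz(c,p,z):
    o,d=ray(c,p); return o+d*(z-o[2])/d[2]
def proj(c,X):
    x=K(c)@(c['R']@np.asarray(X,float)+c['t']); return x[:2]/x[2]
def tri(c1,p1,c2,p2):
    o1,d1=ray(c1,p1);o2,d2=ray(c2,p2)
    A=np.stack([d1,-d2],1); s=np.linalg.lstsq(A,o2-o1,rcond=None)[0]
    a=o1+d1*s[0];b=o2+d2*s[1]; return (a+b)/2,np.linalg.norm(a-b)
E
python3 - <<'E'
from h import *
T=get_calibration("top");S=get_calibration("scene")
ct=lambda x,y:(240+x/5,115+y/5)
cr=lambda x,y:(350+(x-350)/5,115+y/5)
cs=lambda x,y:(200+x/4,180+y/4)
P=lambda n,v:print(n,np.round(v,4))
kn=atz(T,ct(110,404),.105);P("knob",kn);print(tri(T,ct(110,404),S,cs(655,50)))
print("pivot",tri(T,ct(182,70),S,cs(680,328)))
yl=atz(T,ct(84,204),.052);yr=atz(T,ct(244.5,229),.052);P("yl",yl);P("yr",yr);P("d",np.linalg.norm(yl-yr));P("seat",(yl+yr)/2)
P("pin",atz(T,ct(64,314),.084));print(tri(T,ct(64,314),S,cs(713,121)))
cor=[(95,32),(303,65),(243,428),(30,395)]
C=[atz(T,ct(*p),.008) for p in cor];P("plate",np.array(C));P("c",np.mean(C,0))
l=atz(T,cr(388,424),.05);r=atz(T,cr(660,449),.05);P("sl",l);P("sr",r);P("len",np.linalg.norm(l-r));P("c",(l+r)/2)
print(tri(T,cr(524,437),S,cs(181,172)))
E
```

```text
knob [0.4362 0.0344 0.105 ]
(array([0.4367306 , 0.03572362, 0.10039367]), np.float64(0.0014535211687103852))
pivot (array([0.60362367, 0.00744961, 0.05775423]), np.float64(0.002031178642131495))
yl [0.5388 0.0544 0.052 ]
yr [ 0.5263 -0.0236  0.052 ]
d 0.079
seat [0.5326 0.0154 0.052 ]
pin [0.4804 0.0588 0.084 ]
(array([0.48128129, 0.06060605, 0.07977577]), np.float64(0.002258376503554296))
plate [[ 0.6369  0.0557  0.008 ]
 [ 0.6194 -0.0509  0.008 ]
 [ 0.4328 -0.0202  0.008 ]
 [ 0.45    0.0875  0.008 ]]
c [0.5348 0.018  0.008 ]
sl [ 0.4307 -0.1897  0.05  ]
sr [ 0.418  -0.3214  0.05  ]
len 0.1323
c [ 0.4244 -0.2556  0.05  ]
(array([ 0.42486014, -0.25679231,  0.04101195]), np.float64(0.0010668215044258918))
```

```bash
python3 -m jog '[0,0.0146,-0.0299,0,0, 0,0.0146,-0.0299,0,0, 0,0.0146,-0.0299,0,0, 0,0.0146,-0.0299,0,0, 0,0.0146,-0.0299,0,0]' 40; python3 -m jog '[0,0.0146,-0.0299,0,0, 0,0.0146,-0.0299,0,0, 0,0.034,-0.0177,0,0, 0,0.034,-0.0177,0,0, 0,0.034,-0.0177,0,0]'
```

```text
time_s: 0.57
tcp_pos: [0.252, -0.4639, 0.247]
tool_rot: [[0.938, 0.347, -0.002], [0.347, -0.938, 0.007], [0.0, -0.007, -1.0]]
contact_force: [-0.1, 0.0, -0.2]
finger_gap: 1.001
time_s: 0.98
tcp_pos: [0.334, -0.3034, 0.2455]
tool_rot: [[0.94, 0.34, -0.004], [0.34, -0.94, 0.009], [-0.001, -0.01, -1.0]]
contact_force: [1.2, -0.3, -0.1]
finger_gap: 0.999
```

```bash
python3 -m jog '[0,0.0217,0.0072,0,-0.125, 0,0.0217,0.0072,0,-0.125, 0,0.0217,0.0072,0,-0.125, 0,0.0217,0.0072,0,-0.125, 0,0.0217,0.0072,0,-0.125]'; python3 -m jog '[0,0.0217,0.0072,0,-0.125, 0,0.0217,0.0072,0,-0.125, 0,0.0217,0.0072,0,-0.125, 0,0.0217,0.0072,0,-0.125, 0,0.0217,0.0072,0,-0.125]';  python3 -m jog '[0,0.0217,0.0072,0,-0.125, 0,0.0217,0.0072,0,-0.125, 0,0.0217,0.0072,0,-0.125, 0,0.0217,0.0072,0,-0.125, 0,0.0217,0.0072,0,-0.125]'
cat > plan.py <<'E'
import sys; from h import *
# target x y z yaw(deg of tool x)
s=readout.read_state();R=s['tool_rot'];p=s['tcp_pos']
if len(sys.argv)>1:
    t=np.array([float(a) for a in sys.argv[1:4]]);d=R.T@(t-p)
    phi=np.degrees(np.arctan2(R[1,0],R[0,0]));print("pos",p.round(4),"phi",round(phi,2),"tilt",R[:2,2].round(4),"q",s['q'].round(1),"gap",round(s['finger_gap'],3),"F",s['contact_force'].round(1),"t",s['time_s'])
    print("tool shift",d.round(4),end=' ')
    if len(sys.argv)>4: print("turn",round(float(np.radians((phi-float(sys.argv[4])+180)%360-180)),4))
E
python3 plan.py 0.4365 0.035 0.2 170.6
```

```text
time_s: 1.4
tcp_pos: [0.4468, -0.2639, 0.2445]
tool_rot: [[0.558, 0.829, -0.004], [0.829, -0.558, 0.01], [0.006, -0.009, -1.0]]
contact_force: [-0.0, -0.8, 0.1]
finger_gap: 0.998
time_s: 1.82
tcp_pos: [0.5203, -0.1714, 0.2432]
tool_rot: [[-0.032, 0.999, -0.006], [0.999, 0.032, 0.011], [0.011, -0.006, -1.0]]
contact_force: [0.8, -0.5, 0.2]
finger_gap: 0.999
time_s: 2.23
tcp_pos: [0.526, -0.0533, 0.2425]
tool_rot: [[-0.611, 0.791, -0.008], [0.791, 0.611, 0.012], [0.015, 0.001, -1.0]]
contact_force: [0.5, 0.8, -0.0]
finger_gap: 0.996
pos [ 0.526  -0.0533  0.2425] phi 127.68 tilt [-0.008   0.0124] q [-17.   -1.4 111.2   0.6  70.8 -54.9] gap 0.996 F [ 0.5  0.8 -0. ] t 2.2333
tool shift [ 0.1239 -0.0169  0.0443] turn -0.7491
```

```bash
python3 -m jog '[0,0.0211,0.0038,0.007,-0.125, 0,0.0211,0.0038,0.007,-0.125, 0,0.0211,0.0038,0.007,-0.125, 0,0.0211,0.0038,0.007,-0.125, 0,0.0211,0.0038,0.007,-0.125]' >/dev/null;  python3 -m jog '[0,0.0211,0.0038,0.007,-0.125,0,0,0,0,0]'; python3 plan.py 0.4365 0.035 0.15 170.6
python3 - <<'E'
from h import *
c=get_calibration("wrist"); im=read_camera("wrist"); np.savez("w1.npz",**c)
cv2.imwrite("pics/w1.png",im[:,:,::-1])
for n,X in dict(knob=(.4365,.035,.105),piv=(.6036,.0074,.06),pin=(.481,.0595,.084)).items(): print(n,proj(c,X))
E
```

```text
time_s: 2.82
tcp_pos: [0.4301, 0.044, 0.1984]
tool_rot: [[-0.988, 0.157, -0.012], [0.156, 0.988, 0.014], [0.014, 0.012, -1.0]]
contact_force: [-0.2, 0.2, -1.1]
finger_gap: 0.998
pos [0.4301 0.044  0.1984] phi 171.0 tilt [-0.0115  0.0142] q [ -8.  -12.2 125.8   0.8  67.2 -89.3] gap 0.998 F [-0.2  0.2 -1.1] t 2.8167
tool shift [-0.0084 -0.0085  0.0482] turn 0.007
knob [311.8221255  227.66203245]
piv [313.47307801 369.58289833]
pin [351.5117976  264.12819337]
```

View pics/w1.png

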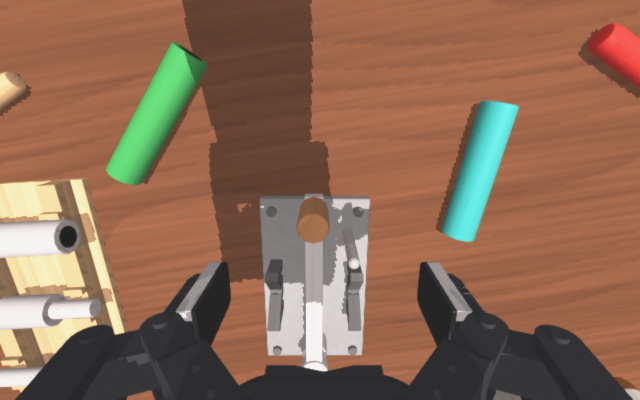

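The wrist view puts the knob's top face at (313,228) and the pin top at (354,264), against predictions of (312,228) and (351,264), so the agreement is within about 1 mm. I'm descending on the knob.

```bash
python3 -m jog '[0,-0.0042,-0.0043,0.012,0.004, 0,-0.0042,-0.0042,0.012,0.003, 0,0,0,0.015,0, 0,0,0,0.015,0, 0,0,0,0,0]'; python3 plan.py 0.4365 0.035 0.094 170.6
```

```text
time_s: 3.28
tcp_pos: [0.4442, 0.0318, 0.1476]
tool_rot: [[-0.984, 0.177, 0.003], [0.177, 0.984, 0.011], [-0.001, 0.011, -1.0]]
contact_force: [-1.0, 0.2, -0.7]
finger_gap: 1.003
pos [0.4442 0.0318 0.1476] phi 169.78 tilt [0.0032 0.0108] q [ -9.3  -6.7 126.9   0.7  59.8 -89.5] gap 1.003 F [-1.   0.2 -0.7] t 3.2833
tool shift [0.0082 0.0011 0.0536] turn -0.0144
```

```bash
python3 -m jog '[0,0.0041,0.0005,0.015,-0.007, 0,0.0041,0.0005,0.015,-0.007, 0,0,0,0.012,0, 0,0,0,0.009,0, 0,0,0,0,0]'; python3 plan.py 0.4365 0.035 0.094 170.6
```

```text
time_s: 3.7
tcp_pos: [0.4428, 0.0321, 0.0996]
tool_rot: [[-0.985, 0.172, 0.012], [0.172, 0.985, 0.009], [-0.01, 0.011, -1.0]]
contact_force: [-0.9, -0.4, 0.2]
finger_gap: 1.001
pos [0.4428 0.0321 0.0996] phi 170.1 tilt [0.012  0.0088] q [ -9.3  -2.5 128.9   0.8  53.1 -89.9] gap 1.001 F [-0.9 -0.4  0.2] t 3.7
tool shift [0.0068 0.0017 0.0056] turn -0.0088
```

```bash
python3 -m jog '[0,0.006,0.0017,0.004,-0.008, 0,0.003,0,0.002,0, 0,0,0,0,0]'; python3 plan.py 0.4365 0.035 0.094 170.6
python3 - <<'E'
from h import *
im=read_camera("wrist"); cv2.imwrite("pics/w2.png",im[:,:,::-1])
E
```

```text
time_s: 3.95
tcp_pos: [0.4359, 0.0349, 0.0952]
tool_rot: [[-0.986, 0.165, 0.015], [0.165, 0.986, 0.008], [-0.014, 0.011, -1.0]]
contact_force: [-0.5, -0.7, 0.3]
finger_gap: 0.998
pos [0.4359 0.0349 0.0952] phi 170.5 tilt [0.0152 0.0082] q [ -9.1  -3.1 130.    0.8  52.3 -90.1] gap 0.998 F [-0.5 -0.7  0.3] t 3.95
tool shift [-0.0005  0.0002  0.0012] turn -0.0017
```

View pics/w2.png

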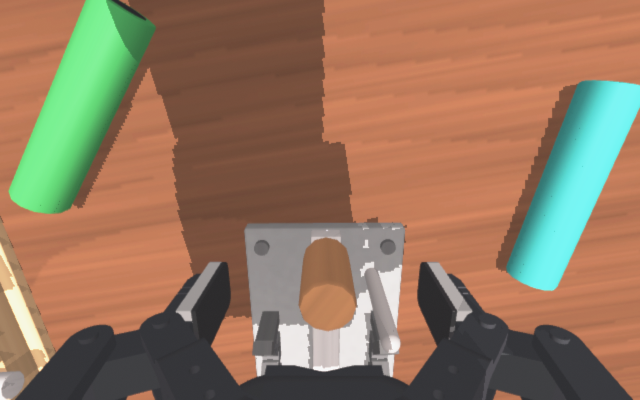

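The knob's top face is at (328,307), midway between the pads (columns 224 and 425). Closing now.

```bash
python3 -m jog '[1,0,0,0,0,1,0,0,0,0,1,0,0,0,0,1,0,0,0,0,1,0,0,0,0]' 45; python3 -m jog '[1,0,0,0,0,1,0,0,0,0,1,0,0,0,0]'; python3 plan.py 0.4365 0.035 0.14 170.6
```

```text
time_s: 4.42
tcp_pos: [0.4376, 0.0348, 0.0976]
tool_rot: [[-0.986, 0.165, 0.02], [0.165, 0.986, 0.008], [-0.019, 0.011, -1.0]]
contact_force: [-0.7, 2.9, 0.7]
finger_gap: 0.299
time_s: 4.67
tcp_pos: [0.4377, 0.0351, 0.0978]
tool_rot: [[-0.986, 0.165, 0.02], [0.165, 0.986, 0.008], [-0.018, 0.011, -1.0]]
contact_force: [-0.1, 0.9, -0.2]
finger_gap: 0.267
pos [0.4377 0.0351 0.0978] phi 170.49 tilt [0.0201 0.0082] q [ -9.   -3.3 129.8   0.8  52.4 -90. ] gap 0.267 F [-0.1  0.9 -0.2] t 4.6667
tool shift [ 0.0003  0.0002 -0.0422] turn -0.0019
```

```bash
python3 -m jog '[1,0,0,-0.009,0,1,0,0,-0.009,0,1,0,0,-0.009,0,1,0,0,-0.009,0,1,0,0,-0.006,0]'; python3 plan.py 0.4377 0.0351 0.141 170.6
```

```text
time_s: 5.08
tcp_pos: [0.4384, 0.0346, 0.1363]
tool_rot: [[-0.986, 0.166, 0.03], [0.166, 0.986, 0.008], [-0.028, 0.013, -1.0]]
contact_force: [6.7, 1.1, -8.0]
finger_gap: 0.264
pos [0.4384 0.0346 0.1363] phi 170.42 tilt [0.0296 0.0082] q [ -9.1  -7.4 128.8   0.9  57.  -90. ] gap 0.264 F [ 6.7  1.1 -8. ] t 5.0833
tool shift [ 0.0007  0.0005 -0.0047] turn -0.0031
```

```bash
python3 -m jog '[1,0,0,-0.004,0, 1,0,0,-0.003,0, 1,-0.0008,0.017,0,0.1, 1,-0.0008,0.017,0,0.1, 1,-0.0008,0.017,0,0.1]'
cat > bar.py <<'E'
from h import *
s=readout.read_state();p=s['tcp_pos'];R=s['tool_rot'];pv=np.array([.6042,.0072]);d=p[:2]-pv
phi=np.degrees(np.arctan2(R[1,0],R[0,0]))
print("r",np.linalg.norm(d).round(4),"th",round(float(np.radians((170.6-np.degrees(np.arctan2(d[1],d[0])))%360)),3),"th_tool",round(float(np.radians(170.6-phi)),3),"z",p[2].round(4),"F",s['contact_force'].round(1),"tilt",R[:2,2].round(3),"gap",round(s['finger_gap'],3))
E
python3 bar.py
```

```text
time_s: 5.5
tcp_pos: [0.4531, 0.082, 0.1398]
tool_rot: [[-0.888, 0.459, 0.032], [0.459, 0.888, 0.005], [-0.026, 0.019, -0.999]]
contact_force: [4.8, -0.6, -7.6]
finger_gap: 0.264
r 0.1686 th 0.295 th_tool 0.313 z 0.1398 F [ 4.8 -0.6 -7.6] tilt [0.032 0.005] gap 0.264
```

Tracking well, so I continue the swing.

```bash
python3 -m jog '[1,-0.0008,0.017,0,0.1, 1,-0.0008,0.017,0,0.1, 1,-0.0008,0.017,0,0.1, 1,-0.0008,0.017,0,0.1, 1,-0.0008,0.017,0,0.1]'; python3 bar.py;python3 -m jog '[1,-0.0008,0.017,0,0.1, 1,-0.0008,0.017,0,0.1, 1,-0.0008,0.017,0,0.1, 1,-0.0008,0.017,0,0.1, 1,0,0,0,0]';python3 bar.py
```

```text
time_s: 5.92
tcp_pos: [0.5083, 0.1469, 0.1348]
tool_rot: [[-0.551, 0.834, 0.029], [0.834, 0.552, -0.003], [-0.018, 0.023, -1.0]]
contact_force: [4.5, -1.9, -7.0]
finger_gap: 0.265
r 0.1694 th 0.805 th_tool 0.823 z 0.1348 F [ 4.5 -1.9 -7. ] tilt [ 0.029 -0.003] gap 0.265
time_s: 6.33
tcp_pos: [0.5723, 0.1743, 0.1277]
tool_rot: [[-0.177, 0.984, 0.022], [0.984, 0.177, -0.009], [-0.013, 0.02, -1.0]]
contact_force: [2.1, 0.7, -4.9]
finger_gap: 0.267
r 0.1701 th 1.218 th_tool 1.229 z 0.1277 F [ 2.1  0.7 -4.9] tilt [ 0.022 -0.009] gap 0.267
```

```bash
python3 -m jog '[1,-0.0008,0.017,0.002,0.1, 1,-0.0008,0.017,0.005,0.1, 1,-0.0004,0.012,0.007,0.07, 1,0,0,0.01,0, 1,0,0,0.01,0]'; python3 bar.py
```

```text
time_s: 6.75
tcp_pos: [0.6205, 0.1792, 0.0914]
tool_rot: [[0.094, 0.995, 0.022], [0.996, -0.094, -0.005], [-0.003, 0.022, -1.0]]
contact_force: [-0.3, 9.4, 12.1]
finger_gap: 0.268
r 0.1728 th 1.501 th_tool 1.501 z 0.0914 F [-0.3  9.4 12.1] tilt [ 0.022 -0.005] gap 0.268
```

```bash
python3 -m jog '[1,0,0,-0.004,0, 0,0,0,0,0, 0,0,0,0,0, 0,0,0,0,0, 0,0,0,0,0]'; python3 bar.py;  python3 -m jog '[0,0,0,-0.02,0, 0,0,0,-0.03,0, 0,0,0,-0.03,0, 0,0,0,-0.03,0, 0,0,0,0,0]'; python3 plan.py 0.4246 -0.256 0.2 84.5
python3 - <<'E'
from h import *
cv2.imwrite("pics/top1.png",read_camera("top")[:,:,::-1]);cv2.imwrite("pics/scene1.png",read_camera("scene")[:,:,::-1])
a=cv2.imread("pics/top1.png")[90:240,190:440];b=cv2.imread("pics/scene1.png")[140:320,200:440]
f=lambda i:cv2.resize(i,(600,int(i.shape[0]*600/i.shape[1]/1.5)) ) 
cv2.imwrite("pics/c1.png",np.vstack([cv2.resize(a,(500,300)),cv2.resize(b,(400,300))[:, :] if 0 else cv2.copyMakeBorder(cv2.resize(b,(400,300)),0,0,0,100,cv2.BORDER_CONSTANT)]))
E
```

```text
time_s: 7.17
tcp_pos: [0.6182, 0.1785, 0.0941]
tool_rot: [[0.088, 0.996, 0.019], [0.996, -0.088, -0.007], [-0.006, 0.02, -1.0]]
contact_force: [-0.6, 0.8, 0.3]
finger_gap: 0.823
r 0.1719 th 1.488 th_tool 1.495 z 0.0941 F [-0.6  0.8  0.3] tilt [ 0.019 -0.007] gap 0.823
time_s: 7.58
tcp_pos: [0.6116, 0.1785, 0.2024]
tool_rot: [[0.087, 0.996, 0.006], [0.996, -0.087, -0.008], [-0.008, 0.007, -1.0]]
contact_force: [0.9, 0.5, 0.7]
finger_gap: 1.001
pos [0.6116 0.1785 0.2024] phi 85.01 tilt [ 0.0062 -0.0081] q [ 7.3 14.1 98.6 -0.5 67.  12.5] gap 1.001 F [0.9 0.5 0.7] t 7.5833
tool shift [-0.4491 -0.1485  0.0048] turn 0.0089
```

View pics/c1.png

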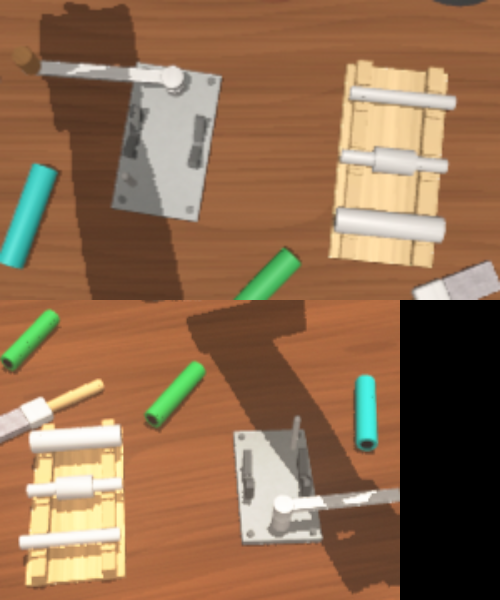

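The bar is aside at about 1.49 rad and lowered. I'm moving over the sleeve.

```bash
python3 -m jog '[0,-0.0345,-0.0114,0,0.001, 0,-0.0345,-0.0114,0,0.001, 0,-0.0345,-0.0114,0,0.001, 0,-0.0345,-0.0114,0,0.001, 0,-0.0345,-0.0114,0,0.001]' >/dev/null; python3 -m jog '[0,-0.0345,-0.0114,0,0, 0,-0.0345,-0.0114,0,0, 0,-0.0345,-0.0114,0,0, 0,-0.0345,-0.0114,0,0, 0,-0.0345,-0.0114,0,0]'>/dev/null;  python3 -m jog '[0,-0.0345,-0.0114,0,0, 0,-0.0345,-0.0114,0,0, 0,0,0,0,0]' ; python3 plan.py 0.4246 -0.256 0.1 84.5
python3 - <<'E'
from h import *
c=get_calibration("wrist"); im=read_camera("wrist"); np.savez("w3.npz",**c)
cv2.imwrite("pics/w3.png",im[:,:,::-1])
for X in ((.4307,-.1897,.044),(.418,-.3214,.044),(.4246,-.256,.06)): print(proj(c,X))
E
```

```text
time_s: 8.77
tcp_pos: [0.4143, -0.2318, 0.1751]
tool_rot: [[0.083, 0.996, -0.039], [0.997, -0.083, 0.005], [0.002, -0.04, -0.999]]
contact_force: [0.4, 0.6, -0.6]
finger_gap: 0.999
pos [ 0.4143 -0.2318  0.1751] phi 85.23 tilt [-0.0393  0.005 ] q [-40.9  -3.5 120.7  -1.4  64.7 -35.5] gap 0.999 F [ 0.4  0.6 -0.6] t 8.7667
tool shift [-0.0233  0.0152  0.0746] turn 0.0128
[348.46399943 143.82717591]
[342.94816994 292.961622  ]
[346.35384255 232.13498981]
```

View pics/w3.png

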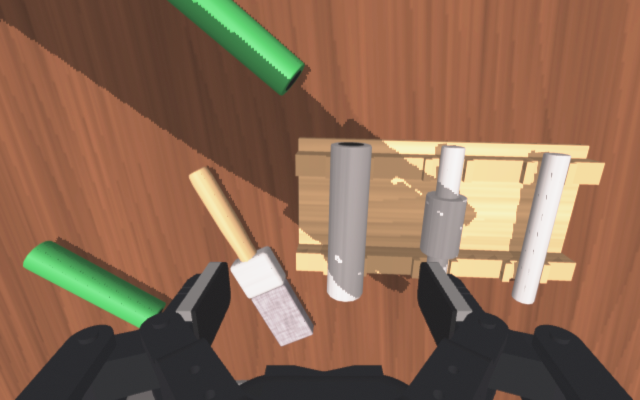

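The wrist view shows the sleeve as the plain thick cylinder from (350,145) to (345,298). The spindle is at (445,200) and the rod at (540,230).

```bash
python3 - <<'E'
from h import *
c=dict(np.load("w3.npz"))
a=atz(c,(350.5,146),.044);b=atz(c,(345,297),.044)
print(a,b,np.linalg.norm(a-b),(a+b)/2,np.degrees(np.arctan2(*(a-b)[[1,0]])))
E
python3 -m jog '[0,-0.0115,0.0076,0.0125,0.006, 0,-0.0115,0.0076,0.0125,0.006, 0,0,0,0.0125,0, 0,0,0,0.0125,0, 0,0,0,0,0]'; python3 plan.py 0.4246 -0.256 0.05 84.5
```

```text
[ 0.43215913 -0.19147808  0.044     ] [ 0.4195643  -0.32567421  0.044     ] 0.13478587584288537 [ 0.42586171 -0.25857615  0.044     ] 84.63827463948547
time_s: 9.23
tcp_pos: [0.4243, -0.2485, 0.1159]
tool_rot: [[0.096, 0.994, -0.046], [0.995, -0.095, 0.017], [0.012, -0.047, -0.999]]
contact_force: [-1.0, 0.7, -0.2]
finger_gap: 0.999
pos [ 0.4243 -0.2485  0.1159] phi 84.49 tilt [-0.046   0.0169] q [-41.7   4.  120.3  -1.2  58.4 -35.6] gap 0.999 F [-1.   0.7 -0.2] t 9.2333
tool shift [-0.0082  0.0042  0.0657] turn -0.0002
```

```bash
python3 -m jog '[0.25,-0.005,0.0025,0.012,0, 0.25,-0.0035,0.002,0.012,0, 0.25,0,0,0.012,0, 0.25,0,0,0.01,0, 0.25,0,0,0,0]'; python3 plan.py 0.4252 -0.257 0.047 84.6
```

```text
time_s: 9.65
tcp_pos: [0.426, -0.2497, 0.0652]
tool_rot: [[0.09, 0.995, -0.051], [0.996, -0.089, 0.023], [0.019, -0.053, -0.998]]
contact_force: [0.4, 0.6, 0.3]
finger_gap: 0.747
pos [ 0.426  -0.2497  0.0652] phi 84.86 tilt [-0.0511  0.0232] q [-41.7   9.4 120.8  -1.2  52.9 -35.9] gap 0.747 F [0.4 0.6 0.3] t 9.65
tool shift [-0.0076  0.0008  0.018 ] turn 0.0045
```

```bash
python3 -m jog '[0.25,-0.0045,0.0004,0.009,0, 0.25,-0.004,0.0004,0.008,0, 0.25,0,0,0,0]'; python3 plan.py 0.4252 -0.257 0.047 84.6
```

```text
time_s: 9.9
tcp_pos: [0.4258, -0.2571, 0.0471]
tool_rot: [[0.087, 0.995, -0.051], [0.996, -0.086, 0.023], [0.019, -0.053, -0.998]]
contact_force: [-0.6, -0.2, 1.5]
finger_gap: 0.749
pos [ 0.4258 -0.2571  0.0471] phi 85.01 tilt [-0.0508  0.0231] q [-42.4  11.7 120.5  -1.3  50.8 -36.6] gap 0.749 F [-0.6 -0.2  1.5] t 9.9
tool shift [ 0.     -0.0006  0.0001] turn 0.0072
```

```bash
python3 -m jog '[1,0,0,0,0,1,0,0,0,0,1,0,0,0,0,1,0,0,0,0,1,0,0,0,0]' 50; python3 -m jog '[1,0,0,-0.015,0,1,0,0,-0.03,0,1,0,0,-0.03,0,1,0,0,-0.03,0,1,0,0,0,0]'; python3 plan.py 0.534 0.018 0.12 80.6
python3 - <<'E'
from h import *
cv2.imwrite("pics/w4.png",read_camera("wrist")[:,:,::-1])
E
```

```text
time_s: 10.32
tcp_pos: [0.4261, -0.2578, 0.0477]
tool_rot: [[0.088, 0.995, -0.05], [0.996, -0.087, 0.023], [0.018, -0.052, -0.998]]
contact_force: [0.6, 0.8, -3.0]
finger_gap: 0.357
time_s: 10.73
tcp_pos: [0.4284, -0.2574, 0.1518]
tool_rot: [[0.089, 0.994, -0.059], [0.996, -0.087, 0.031], [0.025, -0.061, -0.998]]
contact_force: [2.0, -1.9, -1.7]
finger_gap: 0.359
pos [ 0.4284 -0.2574  0.1518] phi 84.92 tilt [-0.0587  0.0307] q [-42.2   2.5 117.5  -1.1  63.7 -36.7] gap 0.359 F [ 2.  -1.9 -1.7] t 10.7333
tool shift [0.2828 0.0831 0.034 ] turn 0.0753
```

View pics/w4.png

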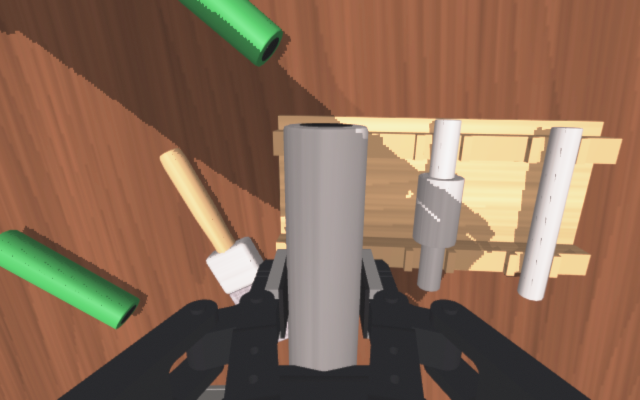

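The sleeve is held. I'll refine the seat position from the unobstructed top picture before moving.

Run:
```python
from h import *
i=read_camera("top")[:,:,::-1]; cv2.imwrite("pics/top2.png",i)
cv2.imwrite("pics/c2.png",cv2.resize(i[115:210,235:310],None,fx=8,fy=6.3 if 0 else 8,interpolation=cv2.INTER_CUBIC)[:600*1+160][:760][:, :600] if 0 else cv2.resize(i[118:203,238:306],None,fx=7,fy=7,interpolation=cv2.INTER_CUBIC))
T=get_calibration("top")
for s in [(.534,.018)]:
  for sx,sy in [(-25,-46),(-25,-34),(25,-46),(25,-34),(-25,46),(-25,34),(25,46),(25,34)]:
    a=np.radians(-9.4);X=np.array([s[0]+(sx*np.cos(a)-sy*np.sin(a))/1e3,s[1]+(sx*np.sin(a)+sy*np.cos(a))/1e3,.052])
    p=proj(T,X);print(sx,sy,((p-[238,118])*7).round(0))
```

```text
-25 -46 [355. 369.]
-25 -34 [321. 364.]
25 -46 [379. 229.]
25 -34 [345. 223.]
-25 46 [ 94. 327.]
-25 34 [128. 333.]
25 46 [118. 187.]
25 34 [152. 192.]
```

View pics/c2.png

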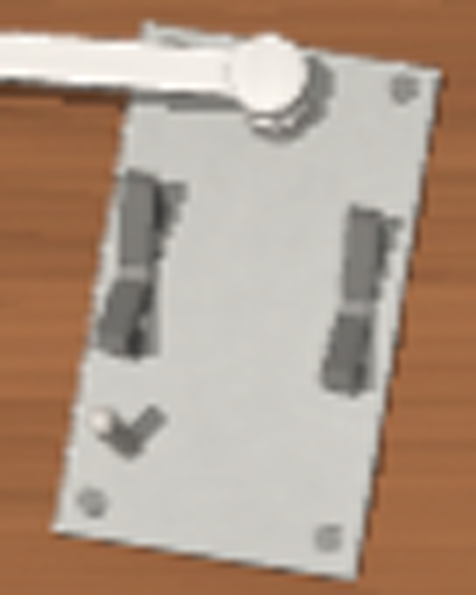

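The V bottoms show at (133,275) and (358,303), against predicted (134,270) and (356,305), so seat ≈ (0.534, 0.018) is good to about 1 mm. I'm carrying the sleeve over.

```bash
python3 -m jog '[1,0.0314,0.0092,0,0.0084, 1,0.0314,0.0092,0,0.0084, 1,0.0314,0.0092,0,0.0084, 1,0.0314,0.0092,0,0.0084, 1,0.0314,0.0092,0,0.0084]'; python3 -m jog '[1,0.0314,0.0092,0,0.0084, 1,0.0314,0.0092,0,0.0084, 1,0.022,0.005,0,0.0084, 1,0.0,0,0,0, 1,0,0,0,0]'; python3 plan.py 0.534 0.018 0.12 80.6
```

```text
time_s: 11.25
tcp_pos: [0.4824, -0.1013, 0.1364]
tool_rot: [[0.145, 0.986, -0.081], [0.989, -0.142, 0.044], [0.032, -0.086, -0.996]]
contact_force: [0.4, 0.6, -3.6]
finger_gap: 0.359
time_s: 11.67
tcp_pos: [0.5118, -0.0091, 0.1226]
tool_rot: [[0.166, 0.981, -0.104], [0.986, -0.161, 0.051], [0.033, -0.111, -0.993]]
contact_force: [-0.5, -1.0, -2.3]
finger_gap: 0.355
pos [ 0.5118 -0.0091  0.1226] phi 80.44 tilt [-0.1039  0.0507] q [-13.1   7.6 115.6   1.7  63.2  -4.4] gap 0.355 F [-0.5 -1.  -2.3] t 11.6667
tool shift [0.0303 0.0177 0.0016] turn -0.0027
```

```bash
python3 -m jog '[1,0.006,0.0035,0,0, 1,0.006,0.0035,0,0, 1,0.006,0.0035,0,0, 1,0.006,0.0035,0,0, 1,0.006,0.0035,0,0]'; python3 plan.py 0.534 0.018 0.1 80.6;  python3 -m jog '[1,0,0,0,0,1,0,0,0,0]';  python3 plan.py 0.534 0.018 0.1 80.6
```

```text
time_s: 12.08
tcp_pos: [0.5313, 0.017, 0.1159]
tool_rot: [[0.171, 0.979, -0.114], [0.985, -0.166, 0.052], [0.032, -0.121, -0.992]]
contact_force: [0.6, -0.3, -2.3]
finger_gap: 0.358
pos [0.5313 0.017  0.1159] phi 80.15 tilt [-0.1138  0.0523] q [ -9.9  10.7 112.9   2.   63.4  -1.2] gap 0.358 F [ 0.6 -0.3 -2.3] t 12.0833
tool shift [0.0009 0.0045 0.0156] turn -0.0079
time_s: 12.25
tcp_pos: [0.5327, 0.0174, 0.1162]
tool_rot: [[0.171, 0.979, -0.113], [0.985, -0.166, 0.052], [0.032, -0.12, -0.992]]
contact_force: [0.7, -0.4, -2.5]
finger_gap: 0.36
pos [0.5327 0.0174 0.1162] phi 80.16 tilt [-0.1125  0.0522] q [ -9.8  10.8 112.7   2.1  63.3  -1.2] gap 0.36 F [ 0.7 -0.4 -2.5] t 12.25
tool shift [0.0002 0.0032 0.016 ] turn -0.0076
```

```bash
python3 plan.py 0.5343 0.0178 0.065 80.6; python3 -m jog '[1,0,0.0045,0.013,-0.004, 1,0,0.002,0.013,-0.004, 1,0,0.001,0.013,0, 1,0,0.001,0.01,0, 1,0,0,0,0]'; python3 plan.py 0.5343 0.0178 0.052 80.6
```

```text
pos [0.5327 0.0174 0.1162] phi 80.16 tilt [-0.1125  0.0522] q [ -9.8  10.8 112.7   2.1  63.3  -1.2] gap 0.36 F [ 0.7 -0.4 -2.5] t 12.25
tool shift [-0.001   0.0077  0.0506] turn -0.0076
time_s: 12.67
tcp_pos: [0.5371, 0.0176, 0.0657]
tool_rot: [[0.163, 0.981, -0.108], [0.986, -0.158, 0.051], [0.033, -0.115, -0.993]]
contact_force: [-1.5, -0.2, -2.9]
finger_gap: 0.358
pos [0.5371 0.0176 0.0657] phi 80.62 tilt [-0.1085  0.051 ] q [ -9.7  15.7 113.2   2.2  57.8  -1.7] gap 0.358 F [-1.5 -0.2 -2.9] t 12.6667
tool shift [-0.0007 -0.0012  0.0139] turn 0.0003
```

```bash
python3 -m jog '[1,-0.0004,-0.0008,0.007,0, 1,-0.0003,-0.0004,0.005,0, 1,0,0,0.002,0, 1,0,0,0,0]'; python3 plan.py 0.5343 0.0178 0.051 80.6
python3 - <<'E'
from h import *
cv2.imwrite("pics/s5.png",cv2.resize(read_camera("scene")[170:320,280:460,::-1],None,fx=4,fy=4))
E
```

```text
time_s: 13.0
tcp_pos: [0.5366, 0.017, 0.0529]
tool_rot: [[0.163, 0.981, -0.103], [0.986, -0.158, 0.05], [0.032, -0.11, -0.993]]
contact_force: [-0.5, 0.1, -2.2]
finger_gap: 0.357
pos [0.5366 0.017  0.0529] phi 80.63 tilt [-0.1031  0.0497] q [ -9.8  16.7 113.6   2.2  56.1  -1.8] gap 0.357 F [-0.5  0.1 -2.2] t 13.0
tool shift [ 0.0004 -0.0022  0.0022] turn 0.0005
```

View pics/s5.png

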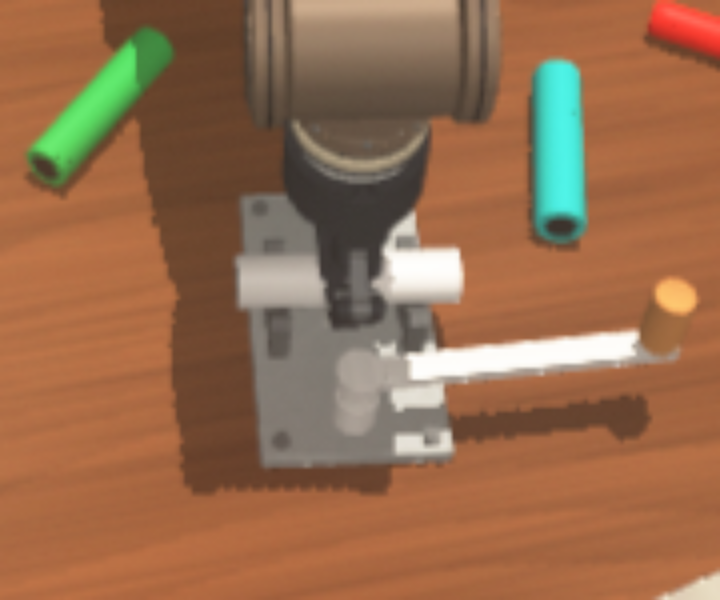

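The sleeve sits across the yokes with equal overhang on both sides, from (238,282) to (462,275). I'll settle it and open partly.

```bash
python3 -m jog '[1,0,-0.001,0.002,0, 1,0,-0.001,0.002,0, 1,0,0,0.001,0, 1,0,0,0,0]'; python3 plan.py 0.5343 0.0178 0.051 80.6
```

```text
time_s: 13.38
tcp_pos: [0.537, 0.017, 0.0519]
tool_rot: [[0.161, 0.982, -0.096], [0.986, -0.157, 0.048], [0.032, -0.103, -0.994]]
contact_force: [1.0, -1.1, -0.9]
finger_gap: 0.355
pos [0.537  0.017  0.0519] phi 80.72 tilt [-0.0963  0.0478] q [ -9.8  16.7 113.7   2.1  55.5  -1.9] gap 0.355 F [ 1.  -1.1 -0.9] t 13.3833
tool shift [ 0.0003 -0.0027  0.0012] turn 0.0021
```

```bash
python3 -m jog '[0.4,0,0,0,0, 0.4,0,0,0,0, 0.4,0,0,0,0, 0.4,0,0,0,0]'; python3 plan.py 0.537 0.017 0.15 80.6; python3 -m jog '[0.4,-0.0005,0,-0.01,0, 0.4,-0.0005,0,-0.02,0, 0.4,0,0,-0.03,0, 0.4,0,0,-0.03,0, 0.4,0,0,-0.03,0]'; python3 plan.py 0.6155 0.1765 0.16 85
python3 - <<'E'
from h import *
cv2.imwrite("pics/s6.png",cv2.resize(read_camera("scene")[170:320,280:460,::-1],None,fx=4,fy=4))
c=get_calibration("wrist");np.savez("w6.npz",**c);cv2.imwrite("pics/w6.png",read_camera("wrist")[:,:,::-1])
E
```

```text
time_s: 13.72
tcp_pos: [0.5357, 0.0174, 0.0511]
tool_rot: [[0.163, 0.982, -0.099], [0.986, -0.158, 0.049], [0.033, -0.105, -0.994]]
contact_force: [0.2, -0.2, 0.4]
finger_gap: 0.599
pos [0.5357 0.0174 0.0511] phi 80.64 tilt [-0.0985  0.0492] q [ -9.8  16.7 113.8   2.2  55.5  -1.9] gap 0.599 F [ 0.2 -0.2  0.4] t 13.7167
tool shift [ 0.003  -0.0091 -0.0985] turn 0.0007
time_s: 14.13
tcp_pos: [0.5411, 0.0115, 0.1667]
tool_rot: [[0.164, 0.979, -0.12], [0.986, -0.158, 0.053], [0.033, -0.127, -0.991]]
contact_force: [0.6, 0.4, 0.7]
finger_gap: 0.601
pos [0.5411 0.0115 0.1667] phi 80.58 tilt [-0.1203  0.0534] q [-10.3   8.2 109.7   1.9  69.4  -1.8] gap 0.601 F [0.6 0.4 0.7] t 14.1333
tool shift [0.1747 0.0476 0.0065] turn -0.0771
```

View pics/s6.png

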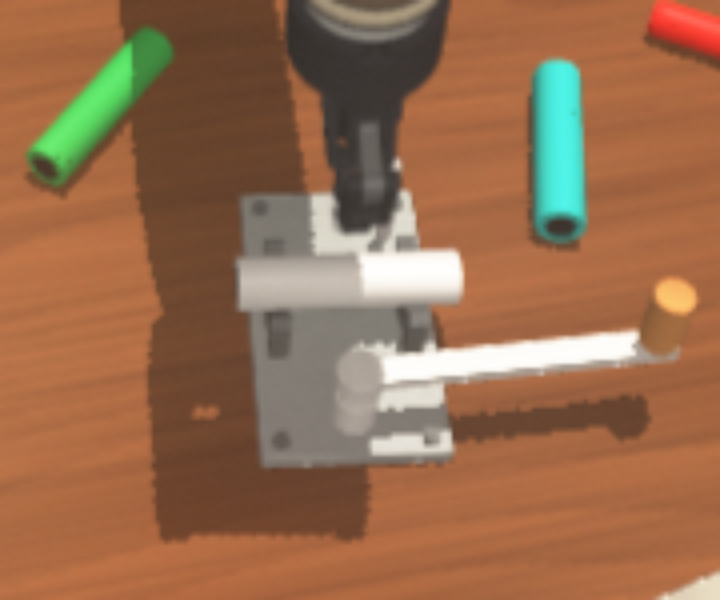

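View pics/w6.png

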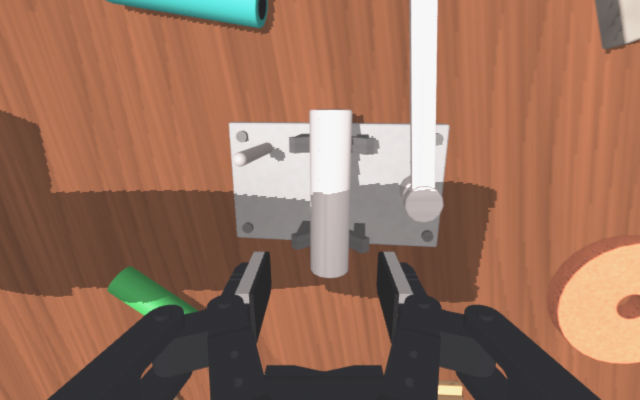

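The sleeve is seated, lying over both yokes in the wrist view from (330,112) to (329,274). The tool has drifted about 7° out of plumb. I'll measure the sleeve and knob.

```bash
python3 - <<'E'
from h import *
c=dict(np.load("w6.npz"));S=get_calibration("scene")
a=atz(c,(330.5,113),.048);b=atz(c,(329.3,271),.048);print(a,b,np.linalg.norm(a-b),(a+b)/2,np.degrees(np.arctan2(*(a-b)[[1,0]])))
print("knob",atz(S,(449.2,243.8),.105), "pin",atz(c,(239,159),.084),"post",atz(c,(424,203),.065))
a=atz(c,(432,0),.06);b=atz(c,(423,185),.06);print("bar dir",np.degrees(np.arctan2(*(a-b)[[1,0]])))
E
python3 -m jog '[0.2,0.0194,0.0053,0,0,0.2,0.0194,0.0053,0,0,0.2,0.0194,0.0053,0,0,0.2,0.0194,0.0053,0,0,0.2,0.0194,0.0053,0,0]'; python3 plan.py 0.6155 0.1765 0.16 85
```

```text
[0.54657459 0.08159623 0.048     ] [ 0.52569205 -0.04653955  0.048     ] 0.1298262599489302 [0.53613332 0.01752834 0.048     ] 80.74376941030461
knob [0.6217613  0.17684659 0.105     ] pin [0.48363068 0.06159094 0.084     ] post [0.60542559 0.00912881 0.065     ]
bar dir 82.92120775890359
time_s: 14.65
tcp_pos: [0.589, 0.1015, 0.1763]
tool_rot: [[0.17, 0.98, -0.102], [0.985, -0.166, 0.05], [0.032, -0.109, -0.994]]
contact_force: [0.0, 0.5, 0.7]
finger_gap: 0.8
pos [0.589  0.1015 0.1763] phi 80.21 tilt [-0.1019  0.05  ] q [ -1.   13.6 102.3   2.9  70.    7.5] gap 0.8 F [0.  0.5 0.7] t 14.65
tool shift [0.0778 0.0154 0.0172] turn -0.0836
```

```bash
python3 -m jog '[0,0.006,0.04,-0.004,0,0,0.006,0.04,-0.004,0,0,0.006,0.04,-0.004,0,0,0.006,0.04,-0.004,0,0,0,0,0,0]'; python3 plan.py 0.62 0.177 0.16 85;python3 -m jog '[0,0,-0.012,0,0,0,0,-0.012,0,0,0,0,-0.012,0,0,0,0,-0.012,0,0,0,0,-0.012,0,0]'; python3 plan.py 0.62 0.177 0.16 85
```

```text
time_s: 15.07
tcp_pos: [0.752, 0.1043, 0.1659]
tool_rot: [[0.164, 0.98, -0.117], [0.986, -0.159, 0.051], [0.031, -0.123, -0.992]]
contact_force: [-1.8, -0.2, -1.4]
finger_gap: 1.003
pos [0.752  0.1043 0.1659] phi 80.55 tilt [-0.1165  0.0509] q [-0.6 33.9 76.3  2.9 76.6  7.9] gap 1.003 F [-1.8 -0.2 -1.4] t 15.0667
tool shift [ 0.0499 -0.1401  0.025 ] turn -0.0776
time_s: 15.48
tcp_pos: [0.6869, 0.1136, 0.1675]
tool_rot: [[0.166, 0.978, -0.127], [0.986, -0.16, 0.051], [0.03, -0.134, -0.991]]
contact_force: [0.3, -0.6, -0.6]
finger_gap: 1.002
pos [0.6869 0.1136 0.1675] phi 80.45 tilt [-0.1274  0.0513] q [ 0.1 26.5 86.6  3.1 74.2  8.5] gap 1.002 F [ 0.3 -0.6 -0.6] t 15.4833
tool shift [ 0.0511 -0.0746  0.0192] turn -0.0794
```

```bash
python3 -m jog '[0,0.0084,-0.0032,0.001,-0.123, 0,0.0084,-0.0032,0.001,-0.123, 0,0.0084,-0.0032,0.001,-0.123, 0,0.0084,-0.0032,0.001,-0.123, 0,0.0084,-0.0032,0.001,-0.123]' >/dev/null; python3 -m jog '[0,0.0084,-0.0032,0.001,-0.123, 0,0.0084,-0.0032,0.001,-0.123, 0,0.0084,-0.0032,0.001,-0.123, 0,0.0084,-0.0032,0.001,-0.123, 0,0.0084,-0.0032,0.001,-0.123]'; python3 -m jog '[0,0.0084,-0.0032,0.001,-0.123,0,0,0,0,0]'; python3 plan.py 0.62 0.177 0.1 158
python3 - <<'E'
from h import *
c=get_calibration("wrist");np.savez("w7.npz",**c);cv2.imwrite("pics/w7.png",read_camera("wrist")[:,:,::-1])
print(proj(c,(.62,.177,.105)),proj(c,(.62,.177,.06)))
E
```

```text
time_s: 16.32
tcp_pos: [0.6015, 0.1782, 0.1737]
tool_rot: [[-0.876, 0.462, -0.136], [0.459, 0.887, 0.052], [0.144, -0.017, -0.989]]
contact_force: [0.3, 0.0, 0.4]
finger_gap: 0.998
time_s: 16.48
tcp_pos: [0.5863, 0.1801, 0.1747]
tool_rot: [[-0.928, 0.346, -0.138], [0.342, 0.938, 0.052], [0.147, 0.001, -0.989]]
contact_force: [0.1, -0.8, -0.0]
finger_gap: 1.001
pos [0.5863 0.1801 0.1747] phi 159.77 tilt [-0.1379  0.0515] q [  6.2  16.3  99.2   4.   72.  -65.1] gap 1.001 F [ 0.1 -0.8 -0. ] t 16.4833
tool shift [-0.0434  0.0087  0.0691] turn 0.031
[338.25605146 292.16824133] [335.76203834 267.19961409]
```

View pics/w7.png

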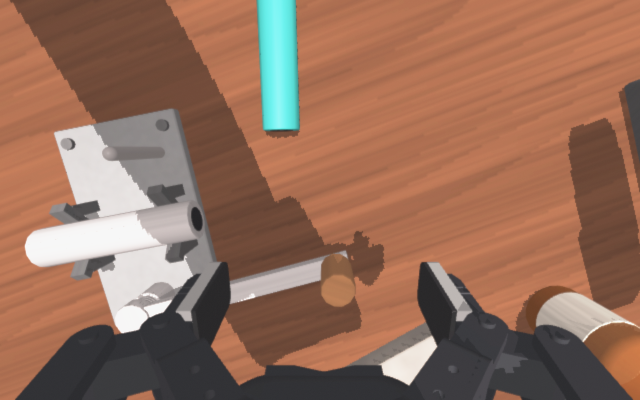

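The knob's top face is at (337,292) and was predicted at (338,292). I'm descending with the jaws across the lean, so the pads stay parallel to the knob.

```bash
python3 -m jog '[0,-0.014,0.003,0.008,0.008, 0,-0.014,0.003,0.008,0.008, 0,-0.014,0.002,0.012,0.008, 0,0,0,0.012,0, 0,0,0,0,0]'; python3 plan.py 0.62 0.177 0.094 158
```

```text
time_s: 16.95
tcp_pos: [0.6217, 0.1742, 0.1313]
tool_rot: [[-0.913, 0.387, -0.132], [0.383, 0.922, 0.052], [0.141, -0.003, -0.99]]
contact_force: [-0.6, 0.2, -1.0]
finger_gap: 1.001
pos [0.6217 0.1742 0.1313] phi 157.21 tilt [-0.1316  0.052 ] q [  5.4  22.8  95.9   3.9  68.7 -63.5] gap 1.001 F [-0.6  0.2 -1. ] t 16.95
tool shift [-0.0026  0.002   0.0373] turn -0.0137
```

```bash
python3 -m jog '[0,-0.0016,0.001,0.014,-0.006, 0,-0.001,0.001,0.014,-0.006, 0,0,0,0.009,0, 0,0,0,0,0]'; python3 plan.py 0.62 0.177 0.094 158; python3 -m jog '[1,0,0,0,0,1,0,0,0,0,1,0,0,0,0,1,0,0,0,0,1,0,0,0,0]' 30; python3 -m jog '[1,0,0,0,0,1,0,0,0,0,1,0,0,0,0]';python3 bar.py
```

```text
time_s: 17.28
tcp_pos: [0.6177, 0.1774, 0.0912]
tool_rot: [[-0.916, 0.377, -0.133], [0.374, 0.926, 0.052], [0.143, -0.002, -0.99]]
contact_force: [-0.3, -0.4, -0.5]
finger_gap: 1.001
pos [0.6177 0.1774 0.0912] phi 157.81 tilt [-0.1328  0.052 ] q [  5.7  25.3  97.2   4.1  64.9 -64.1] gap 1.001 F [-0.3 -0.4 -0.5] t 17.2833
tool shift [-0.0019  0.0005 -0.0031] turn -0.0033
time_s: 17.7
tcp_pos: [0.6171, 0.178, 0.0913]
tool_rot: [[-0.916, 0.377, -0.133], [0.374, 0.926, 0.052], [0.143, -0.002, -0.99]]
contact_force: [0.1, 1.1, 1.4]
finger_gap: 0.299
time_s: 17.95
tcp_pos: [0.6176, 0.1787, 0.0923]
tool_rot: [[-0.917, 0.377, -0.131], [0.373, 0.926, 0.054], [0.142, 0.0, -0.99]]
contact_force: [-0.2, 0.8, -2.1]
finger_gap: 0.273
r 0.172 th 1.485 th_tool 0.223 z 0.0923 F [-0.2  0.8 -2.1] tilt [-0.131  0.054] gap 0.273
```

```bash
python3 -m jog '[1,0.0013,0,-0.009,0,1,0.0013,0,-0.009,0,1,0.0013,0,-0.009,0,1,0.0013,0,-0.009,0,1,0.0013,0,-0.008,0]';python3 bar.py; python3 -m jog '[1,0,0,0,0]'; python3 bar.py
```

```text
time_s: 18.37
tcp_pos: [0.6138, 0.1783, 0.1313]
tool_rot: [[-0.916, 0.377, -0.14], [0.372, 0.926, 0.055], [0.15, -0.002, -0.989]]
contact_force: [1.8, -0.4, -9.9]
finger_gap: 0.274
r 0.1714 th 1.463 th_tool 0.222 z 0.1313 F [ 1.8 -0.4 -9.9] tilt [-0.14   0.055] gap 0.274
time_s: 18.45
tcp_pos: [0.6146, 0.1784, 0.1335]
tool_rot: [[-0.916, 0.376, -0.137], [0.372, 0.926, 0.055], [0.148, -0.0, -0.989]]
contact_force: [1.4, 0.0, -6.9]
finger_gap: 0.274
r 0.1715 th 1.467 th_tool 0.222 z 0.1335 F [ 1.4  0.  -6.9] tilt [-0.137  0.055] gap 0.274
```

```bash
cat > swing.py <<'E'
import sys
from h import *
s=readout.read_state();R=s['tool_rot'];p=s['tcp_pos'].copy();pv=np.array([.6042,.0082]);d=p[:2]-pv
th=np.radians(170.6)-np.arctan2(d[1],d[0]); z=float(sys.argv[1]); n=int(sys.argv[2]); st=float(sys.argv[3])
print("th",th.round(3),"r",np.linalg.norm(d).round(4),p.round(4),"F",s['contact_force'].round(1))
r0=np.linalg.norm(d)
for k in range(1,n+1):
    a=np.radians(170.6)-(th-st*k); rr=r0+(.17-r0)*k/n
    t=np.array([*(pv+rr*np.array([np.cos(a),np.sin(a)])),p[2] if 0 else s['tcp_pos'][2]+(z-s['tcp_pos'][2])*k/n])
    print((R.T@(t-p)).round(4).tolist()); p=t
E
python3 swing.py 0.138 5 0.1
```

```text
th 1.468 r 0.1705 [0.6146 0.1784 0.1335] F [ 1.4  0.  -6.9]
[0.0158, -0.0063, 0.0014]
[0.0151, -0.0079, 0.0013]
[0.0142, -0.0093, 0.0012]
[0.0132, -0.0107, 0.0011]
[0.0121, -0.012, 0.0009]
```

```bash
python3 -m jog '[1,0.0158,-0.0063,0.0014,0, 1,0.0151,-0.0079,0.0013,0, 1,0.0142,-0.0093,0.0012,0, 1,0.0132,-0.0107,0.0011,0, 1,0.0121,-0.012,0.0009,0]'; python3 swing.py 0.138 5 0.1
```

```text
time_s: 18.87
tcp_pos: [0.5317, 0.1665, 0.1413]
tool_rot: [[-0.918, 0.375, -0.132], [0.37, 0.927, 0.064], [0.147, 0.01, -0.989]]
contact_force: [2.2, 3.1, -7.1]
finger_gap: 0.278
th 0.977 r 0.1741 [0.5317 0.1665 0.1413] F [ 2.2  3.1 -7.1]
[0.0105, -0.0137, 0.0021]
[0.009, -0.0147, 0.0019]
[0.0075, -0.0154, 0.0016]
[0.0059, -0.0161, 0.0014]
[0.0042, -0.0165, 0.0011]
```

```bash
python3 -m jog '[1,0.0105,-0.0137,0.0015,0, 1,0.009,-0.0147,0.0014,0, 1,0.0075,-0.0154,0.0013,0, 1,0.0059,-0.0161,0.001,0, 1,0.0042,-0.0165,0.0008,0]'; python3 swing.py 0.138 4 0.1
```

```text
time_s: 19.28
tcp_pos: [0.4568, 0.1137, 0.1411]
tool_rot: [[-0.917, 0.368, -0.151], [0.362, 0.93, 0.069], [0.166, 0.009, -0.986]]
contact_force: [0.2, 2.3, -7.5]
finger_gap: 0.25
th 0.457 r 0.1813 [0.4568 0.1137 0.1411] F [ 0.2  2.3 -7.5]
[0.0006, -0.0182, 0.0007]
[-0.0012, -0.0179, 0.0004]
[-0.003, -0.0174, 0.0001]
[-0.0047, -0.0167, -0.0001]
```

The radius has slipped to 181 mm and the gap has dropped a little. I'll look before going on.

Run:
```python
from h import *
cv2.imwrite("pics/w8.png",read_camera("wrist")[:,:,::-1])
```

```text
(no output)
```

View pics/w8.png

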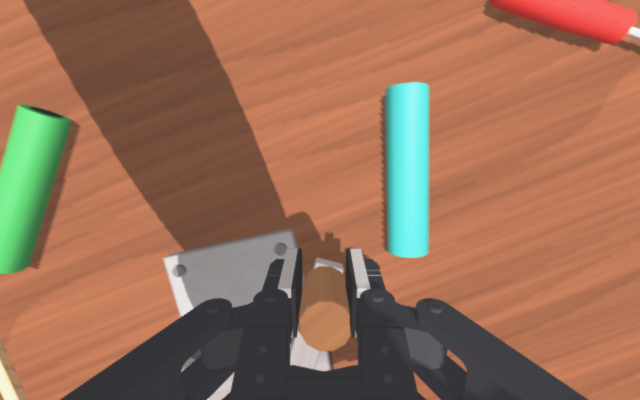

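The knob is still between the pads at (325,325), but towards their near edge. I'll shift the tool inward to recentre it.

```bash
python3 -m jog '[1,-0.0035,-0.0009,0,0, 1,-0.0035,-0.0009,0,0, 1,-0.003,-0.0008,0,0,1,0,0,0,0]' 30; python3 swing.py 0.138 4 0.1; python3 plan.py 0 0 0
```

```text
time_s: 19.67
tcp_pos: [0.4501, 0.109, 0.1367]
tool_rot: [[-0.908, 0.372, -0.191], [0.365, 0.928, 0.075], [0.205, -0.002, -0.979]]
contact_force: [-9.1, 6.8, -3.6]
finger_gap: 0.205
th 0.415 r 0.1841 [0.4501 0.109  0.1367] F [-9.1  6.8 -3.6]
[-0.0007, -0.0186, -0.0004]
[-0.0026, -0.018, -0.0008]
[-0.0043, -0.0173, -0.0012]
[-0.0059, -0.0164, -0.0015]
pos [0.4501 0.109  0.1367] phi 158.12 tilt [-0.1907  0.0749] q [ -1.    2.5 119.9   4.4  68.8 -71.2] gap 0.205 F [-9.1  6.8 -3.6] t 19.6667
tool shift [ 0.341  -0.2685  0.2115]
```

The knob is being squeezed out of the pads (gap 0.205). I'll open here, which lets the bar sink by itself onto the sleeve, then regrasp properly.

```bash
python3 -m jog '[0,0,0,0,0,0,0,0,0,0,0,0,0,0,0,0,0,0,0,0,0,0,0,0,0]'; python3 plan.py 0.45 0.109 0.2 158; python3 -m jog '[0,0.003,0,-0.012,0,0,0.003,0,-0.012,0,0,0.003,0,-0.012,0,0,0.003,0,-0.012,0,0,0.003,0,-0.012,0]' ; python3 -m jog '[0,0,0,0,0,0,0,0,0,0]'
python3 - <<'E'
from h import *
a=read_camera("top")[100:220,210:330,::-1];b=read_camera("scene")[170:310,300:440,::-1]
cv2.imwrite("pics/c9.png",np.hstack([cv2.resize(a,(400,400)),cv2.resize(b,(400,400))]))
c=get_calibration("wrist");np.savez("w9.npz",**c);cv2.imwrite("pics/w9.png",read_camera("wrist")[:,:,::-1])
E
```

```text
time_s: 20.08
tcp_pos: [0.4555, 0.1087, 0.1441]
tool_rot: [[-0.91, 0.373, -0.179], [0.366, 0.928, 0.071], [0.193, -0.001, -0.981]]
contact_force: [-0.3, -0.1, -0.6]
finger_gap: 0.895
pos [0.4555 0.1087 0.1441] phi 158.12 tilt [-0.1795  0.0715] q [ -1.    2.2 119.2   4.2  69.1 -71. ] gap 0.895 F [-0.3 -0.1 -0.6] t 20.0833
tool shift [ 0.0159 -0.0018 -0.0538] turn 0.0021
time_s: 20.5
tcp_pos: [0.4544, 0.109, 0.2097]
tool_rot: [[-0.91, 0.374, -0.177], [0.367, 0.927, 0.07], [0.19, -0.001, -0.982]]
contact_force: [-0.2, 0.3, -0.4]
finger_gap: 0.998
time_s: 20.67
tcp_pos: [0.4571, 0.1088, 0.2141]
tool_rot: [[-0.912, 0.374, -0.168], [0.368, 0.927, 0.069], [0.181, 0.002, -0.983]]
contact_force: [-0.6, 0.1, 0.0]
finger_gap: 0.998
```

View pics/c9.png

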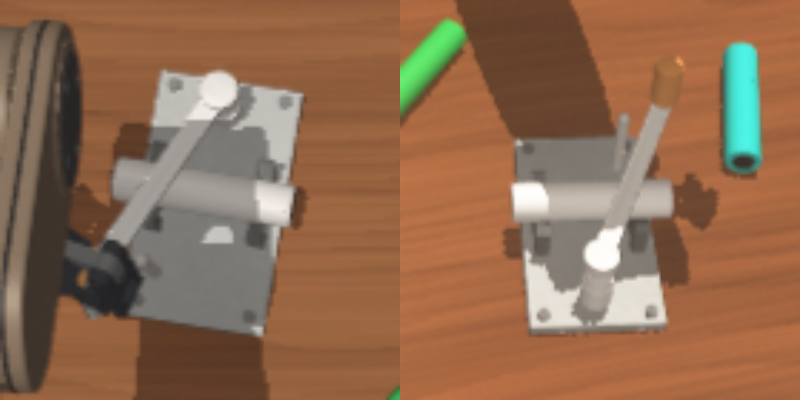

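View pics/w9.png

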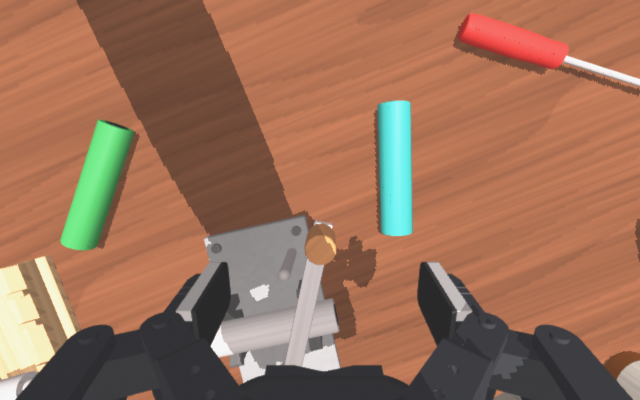

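The bar now rests on the sleeve at about 0.45 rad, outside the keeper, with the knob at (320,245) in the wrist view. The sleeve is undisturbed. Next I test how the lean behaves.

```bash
f='tool_rot|pos'; python3 -m jog '[0,0,0,0,0,0,0,0,0,0,0,0,0,0,0,0,0,0,0,0,0,0,0,0,0]' | grep -E $f; echo fastdown; python3 -m jog '[0,-0.007,0,0.04,0,0,0,0,0,0,0,0,0,0,0,0,0,0,0,0]' | grep -E $f;echo slowup; python3 -m jog '[0,0.0014,0,-0.008,0,0,0.0014,0,-0.008,0,0,0.0014,0,-0.008,0,0,0.0014,0,-0.008,0,0,0.0014,0,-0.008,0]' | grep -E $f; python3 -m jog '[0,0,0,0,0,0,0,0,0,0,0,0,0,0,0]' | grep -E $f; echo fastup; python3 -m jog '[0,0.007,0,-0.04,0,0,0,0,0,0,0,0,0,0,0]' | grep -E $f;echo slowdown; python3 -m jog '[0,-0.0014,0,0.008,0,0,-0.0014,0,0.008,0,0,-0.0014,0,0.008,0,0,-0.0014,0,0.008,0,0,-0.0014,0,0.008,0]' | grep -E $f; python3 -m jog '[0,0,0,0,0,0,0,0,0,0,0,0,0,0,0]' | grep -E $f
```

```text
tcp_pos: [0.4548, 0.1087, 0.2095]
tool_rot: [[-0.91, 0.375, -0.176], [0.368, 0.927, 0.07], [0.19, -0.002, -0.982]]
fastdown
tcp_pos: [0.454, 0.109, 0.1688]
tool_rot: [[-0.91, 0.374, -0.177], [0.368, 0.927, 0.07], [0.19, -0.002, -0.982]]
slowup
tcp_pos: [0.4571, 0.1088, 0.2185]
tool_rot: [[-0.912, 0.374, -0.17], [0.368, 0.927, 0.07], [0.184, 0.001, -0.983]]
tcp_pos: [0.4596, 0.1089, 0.224]
tool_rot: [[-0.913, 0.374, -0.161], [0.368, 0.927, 0.069], [0.175, 0.004, -0.985]]
fastup
tcp_pos: [0.4579, 0.1086, 0.2633]
tool_rot: [[-0.912, 0.374, -0.167], [0.368, 0.927, 0.07], [0.18, 0.002, -0.984]]
slowdown
tcp_pos: [0.4579, 0.1089, 0.2189]
tool_rot: [[-0.912, 0.374, -0.165], [0.368, 0.927, 0.07], [0.179, 0.003, -0.984]]
tcp_pos: [0.4553, 0.1089, 0.2135]
tool_rot: [[-0.911, 0.374, -0.175], [0.368, 0.927, 0.07], [0.188, -0.001, -0.982]]
```

```bash
python3 - <<'E'
from h import *
c=dict(np.load("w9.npz"))
for p in ((320,240),(321,247),(321,252)): print(atz(c,p,.119))
for t in (.4,.45,.5,.55):
    a=np.radians(170.6)-t;X=(.6045+.17*np.cos(a),.0082+.17*np.sin(a),.119);print(t,np.round(X,4),proj(c,X).round(1),proj(c,(X[0],X[1],.074)).round(1))
E
python3 plan.py 0.451 0.11 0.104 158
```

```text
[0.45666148 0.10522898 0.119     ]
[0.46170277 0.10396424 0.119     ]
[0.46512925 0.10257971 0.119     ]
0.4 [0.4608 0.0991 0.119 ] [314.3 248.4] [315.7 234.1]
0.45 [0.4656 0.1062 0.119 ] [325.8 250.7] [325.5 236. ]
0.5 [0.4706 0.113  0.119 ] [337.2 253.6] [335.  238.5]
0.55 [0.476  0.1195 0.119 ] [348.5 257.1] [344.5 241.4]
pos [0.4553 0.1089 0.2135] phi 158.0 tilt [-0.1748  0.0696] q [ -0.9  -3.1 116.5   3.9  76.8 -70.2] gap 1.001 F [ 0.7 -0.4  0.1] t 23.15
tool shift [-0.0163 -0.0004  0.1083] turn 0.0001
```

Run:
```python
import cv2
i=cv2.imread("pics/w9.png");cv2.imwrite("pics/w9c.png",cv2.resize(i[200:330,260:400],None,fx=4,fy=4,interpolation=cv2.INTER_CUBIC))
```

```text
(no output)
```

View pics/w9c.png

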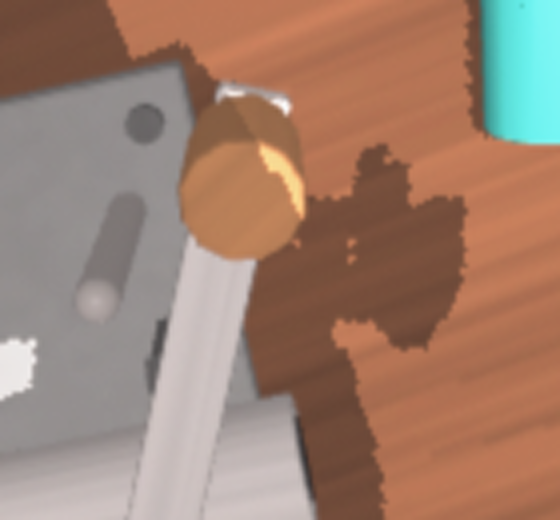

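The knob's top is at (320.5,250), which gives a knob at about (0.4635, 0.103) and θ ≈ 0.43.

```bash
python3 plan.py 0.4635 0.103 0.104 158; python3 -m jog '[0,-0.010,-0.001,0.02,0,0,-0.010,-0.001,0.02,0,0,-0.008,0,0.02,0,0,0,0,0.015,0,0,0,0,0,0]'; python3 plan.py 0.4635 0.103 0.104 158
```

```text
pos [0.4553 0.1089 0.2135] phi 158.0 tilt [-0.1748  0.0696] q [ -0.9  -3.1 116.5   3.9  76.8 -70.2] gap 1.001 F [ 0.7 -0.4  0.1] t 23.15
tool shift [-0.0302 -0.0023  0.1057] turn 0.0001
time_s: 23.57
tcp_pos: [0.4709, 0.1017, 0.1355]
tool_rot: [[-0.913, 0.374, -0.165], [0.367, 0.927, 0.07], [0.179, 0.003, -0.984]]
contact_force: [0.3, 0.1, -0.0]
finger_gap: 0.999
pos [0.4709 0.1017 0.1355] phi 158.07 tilt [-0.1653  0.0695] q [ -1.7   4.2 118.    4.   67.4 -71.6] gap 0.999 F [ 0.3  0.1 -0. ] t 23.5667
tool shift [ 0.0016 -0.0017  0.0323] turn 0.0012
```

```bash
python3 -m jog '[0,0.001,-0.001,0.014,0,0,0,-0.0005,0.012,0,0,0,0,0.005,0,0,0,0,0,0,0,0,0,0,0]'; python3 plan.py 0.4635 0.103 0.104 158; python3 -m jog '[1,0,0,0,0,1,0,0,0,0,1,0,0,0,0,1,0,0,0,0,1,0,0,0,0]' 70;  python3 -m jog '[1,0,0,0,0,1,0,0,0,0,1,0,0,0,0]'
```

```text
time_s: 23.98
tcp_pos: [0.4667, 0.1029, 0.1072]
tool_rot: [[-0.914, 0.374, -0.16], [0.367, 0.927, 0.069], [0.175, 0.004, -0.985]]
contact_force: [-1.0, 0.2, 0.2]
finger_gap: 1.0
pos [0.4667 0.1029 0.1072] phi 158.09 tilt [-0.1604  0.0694] q [ -1.6   6.1 119.5   4.2  63.8 -71.8] gap 1.0 F [-1.   0.2  0.2] t 23.9833
tool shift [ 0.0024 -0.0011  0.0036] turn 0.0016
time_s: 24.4
tcp_pos: [0.4693, 0.1029, 0.1106]
tool_rot: [[-0.915, 0.374, -0.154], [0.367, 0.928, 0.069], [0.169, 0.007, -0.986]]
contact_force: [-0.6, -2.5, -0.1]
finger_gap: 0.296
time_s: 24.65
tcp_pos: [0.4696, 0.103, 0.1111]
tool_rot: [[-0.915, 0.374, -0.153], [0.367, 0.927, 0.069], [0.168, 0.007, -0.986]]
contact_force: [-0.4, 0.7, -1.3]
finger_gap: 0.258
```

```bash
python3 -m jog '[1,0.008,0,0,0,1,0.008,0,0,0,1,0,0,0,0]'; python3 -m jog '[1,0.01,0,0,0,1,0.01,0,0,0,1,0.01,0,0,0,1,0,0,0,0]'
```

```text
time_s: 24.9
tcp_pos: [0.4689, 0.1018, 0.1163]
tool_rot: [[-0.922, 0.371, -0.11], [0.367, 0.929, 0.051], [0.121, 0.007, -0.993]]
contact_force: [-5.4, 4.8, -4.9]
finger_gap: 0.262
time_s: 25.23
tcp_pos: [0.4667, 0.0999, 0.1267]
tool_rot: [[-0.93, 0.366, -0.032], [0.366, 0.93, 0.02], [0.037, 0.007, -0.999]]
contact_force: [-6.5, 6.6, -3.6]
finger_gap: 0.256
```

Pulling against the knob straightens the tool: the lean is now about 2°. One more small pull.

```bash
python3 -m jog '[1,0.01,0,0,0,1,0.005,0,0,0,1,0,0,0,0]'
python3 - <<'E'
from h import *
b=read_camera("scene")[150:310,280:460,::-1]
cv2.imwrite("pics/s10.png",cv2.resize(b,None,fx=4,fy=4)[:600])
cv2.imwrite("pics/w10.png",read_camera("wrist")[:,:,::-1])
E
```

```text
time_s: 25.48
tcp_pos: [0.4656, 0.099, 0.1311]
tool_rot: [[-0.932, 0.363, 0.01], [0.363, 0.932, 0.005], [-0.007, 0.009, -1.0]]
contact_force: [-1.5, 2.8, -6.4]
finger_gap: 0.258
```

View pics/s10.png

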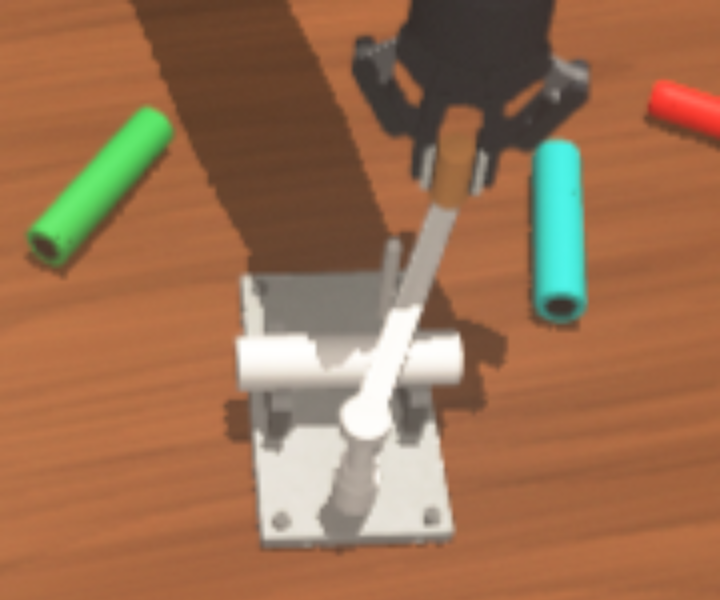

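View pics/w10.png

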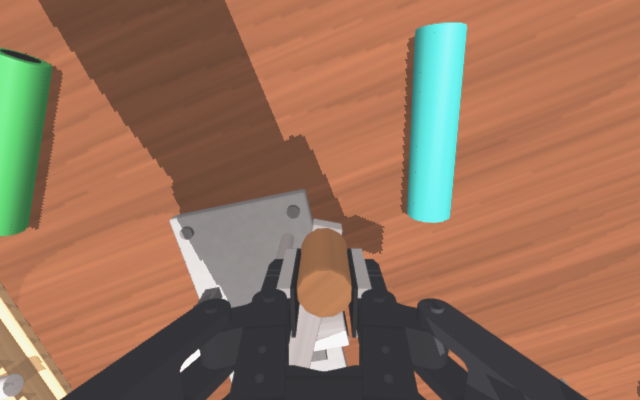

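The tool is upright, the knob is firmly between the pads, and the bar is lifted just outside the keeper. I raise a little and work out the closing swing with the tool turning along.

```bash
python3 -m jog '[1,0,0,-0.006,0,1,0,0,-0.003,0,1,0,0,0,0]'
cat > tw.py <<'E'
from h import *
s=readout.read_state();R=s['tool_rot'];p=s['tcp_pos'];pv=np.array([.6045,.0082]);d=p[:2]-pv
print("th~",(np.radians(170.6)-np.arctan2(d[1],d[0])).round(3),"r",np.linalg.norm(d).round(4),p.round(4),"tilt",R[:2,2].round(3),"phi",np.degrees(np.arctan2(R[1,0],R[0,0])).round(1),"F",s['contact_force'].round(1),"gap",round(s['finger_gap'],3))
b=.08;c,sn=np.cos(b),np.sin(b);e=np.array([c*d[0]-sn*d[1],sn*d[0]+c*d[1]])-d
print("step .08:",(R.T@np.array([*e,0])).round(4))
E
python3 tw.py
```

```text
time_s: 25.83
tcp_pos: [0.4646, 0.0981, 0.1361]
tool_rot: [[-0.933, 0.36, 0.009], [0.36, 0.933, 0.003], [-0.008, 0.006, -1.0]]
contact_force: [6.9, -1.0, -7.5]
finger_gap: 0.259
th~ 0.407 r 0.1663 [0.4646 0.0981 0.1361] tilt [0.009 0.003] phi 158.9 F [ 6.9 -1.  -7.5] gap 0.259
step .08: [ 0.0022 -0.0131 -0.0001]
```

```bash
python3 -m jog '[1,0.0022,-0.0131,-0.003,-0.08, 1,0.0022,-0.0131,-0.001,-0.08, 1,0.0022,-0.0131,0,-0.08, 1,0,0,0,0]'; python3 tw.py
```

```text
time_s: 26.17
tcp_pos: [0.4467, 0.0606, 0.1359]
tool_rot: [[-0.993, 0.113, 0.012], [0.113, 0.994, 0.0], [-0.012, 0.001, -1.0]]
contact_force: [7.0, -1.1, -7.4]
finger_gap: 0.255
th~ 0.157 r 0.1663 [0.4467 0.0606 0.1359] tilt [0.012 0.   ] phi 173.5 F [ 7.  -1.1 -7.4] gap 0.255
step .08: [ 0.0022 -0.0131 -0.    ]
```

```bash
python3 -m jog '[1,0.0022,-0.0131,0,-0.07, 1,0.0012,-0.007,0,-0.03, 1,0,0,0,0,1,0,0,0,0]'; python3 tw.py
python3 - <<'E'
from h import *
a=read_camera("top")[100:220,210:330,::-1];b=read_camera("scene")[170:310,300:440,::-1]
cv2.imwrite("pics/c11.png",np.hstack([cv2.resize(a,(400,400)),cv2.resize(b,(400,400))]))
E
```

```text
time_s: 26.5
tcp_pos: [0.4425, 0.0408, 0.1331]
tool_rot: [[-1.0, 0.006, 0.021], [0.006, 1.0, 0.003], [-0.021, 0.003, -1.0]]
contact_force: [5.4, 0.5, -6.8]
finger_gap: 0.264
th~ 0.034 r 0.1652 [0.4425 0.0408 0.1331] tilt [0.021 0.003] phi 179.6 F [ 5.4  0.5 -6.8] gap 0.264
step .08: [ 0.002  -0.0131 -0.0001]
```

View pics/c11.png

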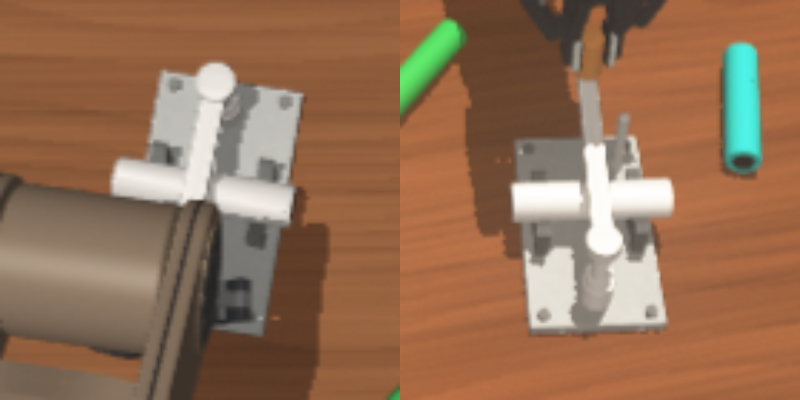

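The bar lies square over the sleeve, inside the keeper pin. I'm lowering it.

```bash
python3 -m jog '[1,0,-0.001,0.006,0, 1,0,-0.001,0.006,0, 1,0,0,0.005,0, 1,0,0,0.003,0, 1,0,0,0,0]'; python3 tw.py
```

```text
time_s: 27.02
tcp_pos: [0.4419, 0.0405, 0.1103]
tool_rot: [[-1.0, 0.002, 0.019], [0.002, 1.0, 0.004], [-0.019, 0.004, -1.0]]
contact_force: [-1.7, 0.8, 6.2]
finger_gap: 0.258
th~ 0.032 r 0.1658 [0.4419 0.0405 0.1103] tilt [0.019 0.004] phi 179.9 F [-1.7  0.8  6.2] gap 0.258
step .08: [ 0.002  -0.0131 -0.0001]
```

The force turned upward (+6 N), so the bar rests on the sleeve. Releasing and withdrawing.

```bash
python3 -m jog '[0.3,0,0,0,0, 0.3,0,0,0,0, 0.3,0,0,0,0, 0.3,0,0,0,0, 0.3,0,0,0,0]'; python3 tw.py; python3 -m jog '[0.3,0,0,-0.01,0, 0.3,0,0,-0.02,0, 0.3,0,0,-0.03,0, 0.3,0,0,-0.03,0, 0.3,0,0,0,0]'; python3 -m jog '[0.3,0,-0.035,-0.01,0, 0.3,0,-0.035,0,0, 0.3,0,-0.035,0,0, 0.3,0,-0.035,0,0, 0.3,0,-0.035,0,0]'; python3 -m jog '[0.3,0,-0.035,0,0, 0.3,0,-0.02,0,0, 0.3,0,0,0,0, 0.3,0,0,0,0, 0.3,0,0,0,0]'
python3 - <<'E'
from h import *
a=read_camera("top")[:,:,::-1];b=read_camera("scene")[:,:,::-1]
cv2.imwrite("pics/top12.png",a);cv2.imwrite("pics/scene12.png",b)
cv2.imwrite("pics/c12.png",np.hstack([cv2.resize(a[110:210,230:330],(400,400)),cv2.resize(b[180:300,320:440],(400,400))]))
E
```

```text
time_s: 27.43
tcp_pos: [0.4411, 0.0407, 0.1107]
tool_rot: [[-1.0, 0.005, 0.016], [0.005, 1.0, 0.005], [-0.016, 0.005, -1.0]]
contact_force: [-0.5, -0.5, -0.2]
finger_gap: 0.703
th~ 0.032 r 0.1666 [0.4411 0.0407 0.1107] tilt [0.016 0.005] phi 179.7 F [-0.5 -0.5 -0.2] gap 0.703
step .08: [ 0.002  -0.0132 -0.0001]
time_s: 27.85
tcp_pos: [0.4373, 0.0404, 0.2041]
tool_rot: [[-1.0, 0.006, 0.008], [0.006, 1.0, 0.006], [-0.008, 0.006, -1.0]]
contact_force: [0.5, -0.7, 0.5]
finger_gap: 0.702
time_s: 28.27
tcp_pos: [0.4381, -0.1347, 0.2197]
tool_rot: [[-1.0, -0.009, 0.019], [-0.009, 1.0, 0.005], [-0.019, 0.005, -1.0]]
contact_force: [-0.1, 0.3, -0.2]
finger_gap: 0.698
time_s: 28.68
tcp_pos: [0.4372, -0.1983, 0.2212]
tool_rot: [[-1.0, 0.0, 0.02], [0.0, 1.0, 0.002], [-0.02, 0.002, -1.0]]
contact_force: [0.0, 0.3, -0.6]
finger_gap: 0.7
```

View pics/c12.png

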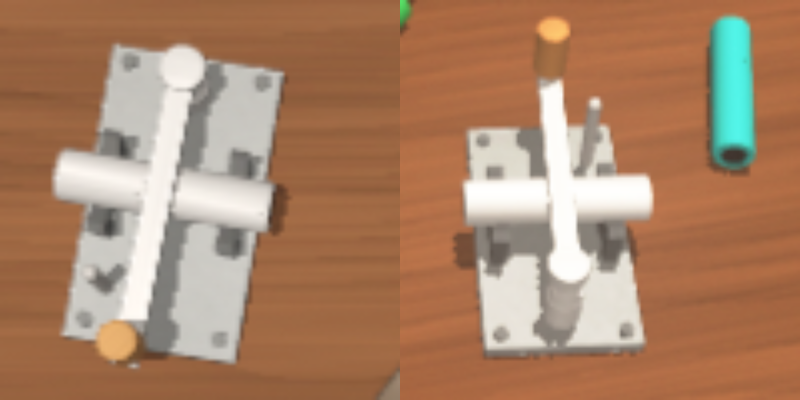

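Run:
```python
from h import *
T=get_calibration("top");S=get_calibration("scene")
k,e=tri(T,(230+117/4,110+341/4),S,(320+153*.3,180+28*.3));print("knobtop",k,e)
d=atz(T,(230+117/4,110+341/4),.119)[:2]-[.6045,.0085];print("th",np.radians(170.6)-np.arctan2(d[1],d[0]),np.linalg.norm(d))
l=atz(T,(230+60/4,110+172/4),.054);r=atz(T,(230+268/4,110+207/4),.054);print(l,r,np.linalg.norm(l-r),(l+r)/2,np.degrees(np.arctan2(*(l-r)[[1,0]])))
l=(320+66*.3,180+202*.3);r=(320+250*.3,180+197*.3);print((atz(S,l,.05)+atz(S,r,.05))/2, "seat exp .535 .018")
s=readout.read_state();print(s['joint_vel'].round(2),s['time_s'])
```

```text
knobtop [0.43670061 0.04007945 0.11411116] 0.0013645377931978892
th 0.013559548888031348 0.17109247121731458
[0.54540279 0.0827981  0.054     ] [ 0.5235395  -0.04332756  0.054     ] 0.12800658469225598 [0.53447115 0.01973527 0.054     ] 80.1657733743461
[0.53956633 0.02113803 0.05      ] seat exp .535 .018
[ 0.58 -0.16  0.13  0.16 -0.11 -0.15] 28.7833
```

The knob-top triangulation gives 114 mm. The same method read 4.6 mm low with the bar down, so the corrected knob centre is about 96 mm. The angle is about 0.02 rad and the sleeve is within about 3 mm of the seat. Handing in.

```bash
python3 -m jog '[0.3,0,0,0,0,0.3,0,0,0,0,0.3,0,0,0,0]'; python3 -c "
from cell import workorder; print(workorder.close_job())"
```

```text
time_s: 29.03
tcp_pos: [0.4374, -0.1944, 0.221]
tool_rot: [[-1.0, -0.006, 0.02], [-0.006, 1.0, 0.003], [-0.02, 0.003, -1.0]]
contact_force: [-0.4, 0.1, -0.4]
finger_gap: 0.701
the job is handed in; nothing more can be done
None
```

I swung the bar out to about 1.49 rad and laid the plain thick sleeve in the V. Then I swung the bar back inside the keeper pin, lowered it onto the sleeve and handed the job in at 29 s. No verdict was reported.

**On the way:** The tool leaned further with each move, up to about 12°. On the return swing the knob was squeezing out of the pads, so I opened the gripper and the bar sank onto the sleeve at about 0.43 rad, outside the keeper. I regrasped the knob, straightened the tool by pulling gently against it, and finished the swing.

**Last checks:**

| Check | Result | Needed |
|---|---|---|
| Bar angle | about 0.01–0.03 rad | below 0.18 rad |
| Knob centre height | about 96 mm, corrected | 92–101 mm |
| Sleeve centre to seat | within about 3 mm (top view) | within 20 mm |
| Sleeve alignment | within about 1° | within 10° |
| Gripper | clear of everything, wrist force about 0 N | touching nothing |

**Disagreements:**
- **Knob height:** the raw camera reading was about 4.6 mm lower, which would put the knob centre at about 91.6 mm, just under the 92 mm limit. I corrected it because the same method read 4.6 mm low on the knob when its height was known. The bar also stopped on the sleeve with about 6 N upward force on the tool.
- **Sleeve position:** a rougher reading from the scene camera put the sleeve about 5–6 mm from the seat, still well within the limit.

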